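Make up two lathe job kits

TASK

Make up the two job kits for the lathe, each part standing upright in the middle of its round pad: in the blue tray the steel collet goes on the black rubber pad and the brass bush on the cork pad; in the red tray the red ball knob goes on the black rubber pad and the dark spacer ring lies flat on the cork pad with the hex nut lying flat and centred on top of it. Leave the amber jar, the yellow insert box and the green magnet block where they stand.

Things in the scene. Friction and masses are not known exactly. Their poses are not given: they have to be found in the camera images.
- blue_tray: Blue flat metal tray, fixed to the bench, 190 x 104 mm, rim 14 mm high and 4 mm thick. Origin: centre of its underside. Its x axis runs along the length: the black rubber pad is centred at x = -45 mm, the tan cork pad at x = +45 mm (both y = 0). Both pads are round, 72 mm across, and their tops lie 8 mm above the tray's underside.
- red_tray: Red tray, fixed to the bench, otherwise the same as the blue one: black rubber pad at x = -45 mm, cork pad at x = +45 mm, pad tops 8 mm above its underside.
- collet: Bright steel lathe collet standing upright on its wide end, with dark slots up its side: 50 mm tall, foot 40 mm across, tapering up to 15 mm height; above that a straight shank 31 mm across. Origin: centre of its underside, z up. 0.2 kg or so.
- bush: Brass flanged bush standing on its flange: 42 mm tall, flange 48 mm across and 6 mm thick, body above it 32 mm across. Origin: centre of its underside, z up. 0.18 kg or so.
- spacer: Dark steel spacer ring lying flat: 50 mm outside, 26 mm hole, 20 mm thick. Origin: centre of its underside, z up. 0.2 kg or so.
- nut: Light grey hexagon nut lying flat: 36 mm across flats (42 mm across corners), 20 mm thick. Origin: centre of its underside, z up. Its x axis points at the middle of a flat; the flats repeat every 60 degrees. 0.11 kg or so.
- knob: Red plastic ball knob standing on a steel boss: 51 mm tall, boss 30 mm across and 19 mm high, ball 36 mm across with its centre 33 mm above the underside. Origin: centre of its underside, z up. 0.1 kg or so.
- jar: Bystander: small amber glass jar with a white cap, 42 mm across, 50 mm tall. Origin: centre of its underside. Loose; leave it alone.
- insert_box: Bystander: flat yellow plastic box of cutting inserts, 46 (x) x 32 (y) x 18 mm. Origin: centre of its underside. Loose; leave it alone.
- magnet: Bystander: green magnet block, 40 x 40 x 30 mm, with a steel button 20 mm across and 6 mm high on top. Origin: centre of its underside. Loose; leave it alone.
Mind the look-alikes: they are no part of the job. Leave any purple look-alike of the collet alone. Several things look just like the bush: the one meant starts nearest to the robot's base.

How it is judged:
By the outcome, as a careful person would: the job done as asked, in the order asked, and still so for the second after the job is handed in, with the robot touching nothing.
It also fails if it takes over 128 s, if anything falls off the work surface, if the arm or the gripper's body presses on something with over 40 N, if the wrist force passes 120 N, or if a joint passes its speed limit or range.

ROBOT

A 6-joint arm with a two-finger parallel gripper is mounted at the origin on the work surface. World frame = base frame: x ahead of the robot, y to its left, z up, the work surface at z = 0. Lengths are in mm, angles in rad, forces in N, time in s.
With the tool pointing down it reaches from about 350 to 775 mm from the base axis. Payload 7.3 kg.
Tool frame: the origin (TCP) lies midway between the tips of the shut fingers; the grasp point (between the pads) lies 19 mm behind it; z points along the fingers, y is the line along which they close (so a half turn about z gives the same grasp; the last joint's range is limited). The gripper opens to 92 mm and grips with 3 to 60 N. Pads are 19 mm wide; open, the fingers measure 130 mm over their backs; the gripper's body (75 mm by 190 mm) begins 47 mm behind the grasp point.
Start: joints at [1.091, 0.342, 1.524, -0, 1.275, -0.146], TCP at [171.996, 496.049, 197.641] pointing down, gripper open.
Joint ranges: [-2.53, 2.53], [-0.77, 2.02], [0.04, 2.7], [-1, 4.14], [0.28, 2.66], [-3.11, 3.11]. Speed limits (rad/s): [2.57, 2.57, 3.14, 3.14, 3.14, 3.14].

INTERFACE

Orientations are given as a unit quaternion [x, y, z, w].
In Python, from cell import env gives the robot as it stands.
- The arm moves only by the tool servo_tool, never from a script. Its argument "steps" is a list of rows, each an object of numbers: "tx", "ty", "tz": the shift along the tool's x, y, z in mm; "rx", "ry", "rz": the turn, a rotation vector about the tool's x, y, z in degrees. In form: [{"tx": .., "ty": .., "tz": .., "rx": .., "ry": .., "rz": ..}, ...]. A call has exactly 10 rows; each row shifts and turns the commanded pose from where the row before left it, along the tool's axes as they then stand; what a row does not reach is not made up. A row lasts 1/12 s, in which the tool goes at most 41.7 mm and 7.16 degrees, less where a joint would pass 70% of its speed; a pose out of reach is approached as far as the arm can. A call is refused whole if a number of a shift passes 41.7 or a number of a turn 7.16, either way. A call with a gripper value outside its range is refused whole. "jaw" is the closure, from -1 (fully open) to 1 (shut), set as the call begins (left out, the last holds). The fingers move at their own pace and stop on an object; the grip force is fixed at half the most. Time passes only in rows, so rows that do not move let the fingers close, or fill a call up. It gives the time, the measured TCP pose, the force, the opening and the grip force at its end, in the units of the state.
- env.state(): the state, without advancing time (a new reading comes with each control period).
- env.read_camera(name): name is "side" or "top"; returns the picture (480x640x3 uint8, red, green, blue); there is no depth.
- env.calibration(name): a dict with "fx", "fy", "cx", "cy" (pixels), "R" (3x3) and "t" (3): a world point X has camera coordinates R X + t. Camera axes: x right, y down, z forward; pixel columns grow to the right and rows downward; lengths in mm; the calibration is good to about 2 mm. A picture is of the moment at which its call begins. calibration takes no time and is no camera call.
- env.close_job(): hands the job in; it is judged then, once.
The state is a dict: "clock": time; "joint_pos": joint angles; "joint_vel": joint speeds; "tau": joint torques, N m; "position": TCP position; "tool_rot": TCP orientation; "contact_force": force on the tool from outside, world axes, zero at the start; "torque": the same for the moment, N m; "opening": finger opening in mm; "gripper_force": force on a finger pad.
Only numpy, scipy, OpenCV 4.12 (cv2) and the standard library are available. Lean on these libraries where they do the work, as an engineer would, in place of code of your own. Each camera call takes 0.05 s, during which the arm holds its last target. There are 200 camera calls.

## Working session

There is one attempt and no reset: what is moved stays moved. The work goes in short steps, Python scripts to look and compute and a tool call to move; the robot and the scene stay as the last step left them, time stands still between calls to the robot, and variables do not carry over. Pictures are saved under pics/ and viewed, at most 14 in all, crops included, and the job is handed in when it is done.

Besides the shell and the picture viewer there is one more tool, called after "Request:" as name(argument=value, ...) on one line, values as JSON. servo_tool: Moves the arm, as the interface text tells. Its arguments: {"type":"object","properties":{"steps":{"type":"array","items":{"type":"object","properties":{"tx":{"type":"number"},"ty":{"type":"number"},"tz":{"type":"number"},"rx":{"type":"number"},"ry":{"type":"number"},"rz":{"type":"number"}}}},"jaw":{"type":"number"}},"required":["steps"]}

```bash
mkdir -p pics; ls; python3 - <<'E'
from cell import env
import cv2
for n in("top","side"):
    cv2.imwrite(f"pics/{n}0.png",env.read_camera(n)[:,:,::-1])
    c=env.calibration(n);print(n,c)
s=env.state();print(s)
E
```

```text
pics
top {'fx': 537.9324353573365, 'fy': 537.9324353573365, 'cx': 313.94750472365604, 'cy': 239.02344289870848, 'R': array([[ 0.02098351, -0.99933817, -0.02971376],
       [-0.98640487, -0.01584853, -0.16356728],
       [ 0.1629881 ,  0.03274201, -0.9860846 ]]), 't': array([   9.35255978,  536.05220812, 1034.57589004])}
side {'fx': 618.9283020682848, 'fy': 618.9283020682848, 'cx': 329.76194217546333, 'cy': 244.9841454421289, 'R': array([[ 0.99243004, -0.121101  , -0.02042436],
       [-0.08524808, -0.55957637, -0.82438283],
       [ 0.08840459,  0.81988343, -0.56566403]]), 't': array([-518.11631512,   80.11342938, 1023.78620993])}
{'clock': 0.1, 'joint_pos': array([ 1.09099057e+00,  3.42647814e-01,  1.52493198e+00,  9.41110932e-06,
        1.27539776e+00, -1.46001162e-01]), 'joint_vel': array([ 0.00106357, -0.00064852, -0.00238467, -0.0004821 ,  0.00182252,
        0.00015056]), 'tau': array([ 1.92683998e-03, -4.32004023e+01, -2.44693047e+01,  7.17846723e-02,
        5.27271582e-02, -1.05455713e-04]), 'position': array([171.79761506, 495.66450788, 197.01354473]), 'tool_rot': array([ 1.66129809e-01,  9.86103649e-01, -6.57439455e-04, -2.17433105e-04]), 'contact_force': array([-0.3851078 , -0.71938487, -0.30555368]), 'torque': array([-0.01449382,  0.03496166,  0.03885493]), 'gripper_force': 0.0, 'opening': 91.72298898411361}
```

View pics/top0.png

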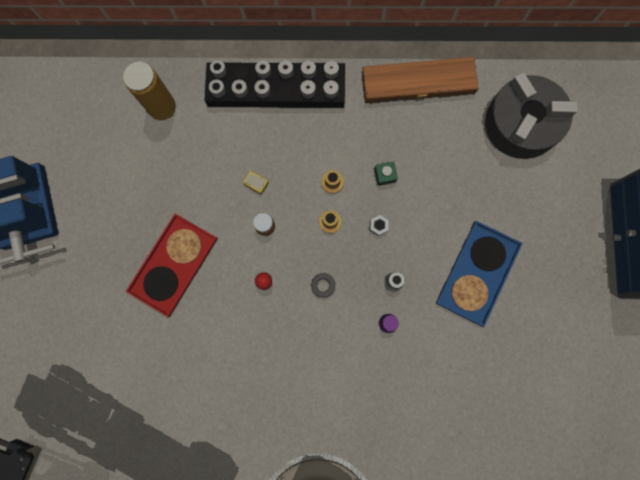

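View pics/side0.png

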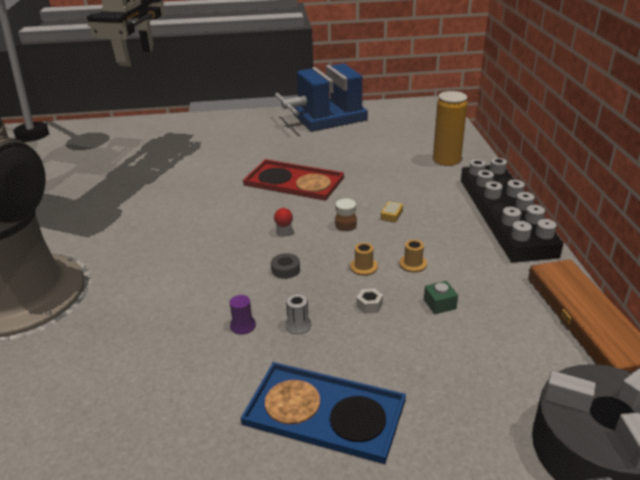

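```bash
python3 - <<'E'
import cv2,numpy as np
t=cv2.imread("pics/top0.png");s=cv2.imread("pics/side0.png")
cv2.imwrite("pics/topc.png",cv2.resize(t[160:345,240:440],None,fx=3.2,fy=3.2,interpolation=cv2.INTER_CUBIC))
cv2.imwrite("pics/sidec.png",cv2.resize(s[190:345,215:475],None,fx=3,fy=3,interpolation=cv2.INTER_CUBIC))
E
cat > h.py <<'E'
import numpy as np,cv2
from cell import env
from scipy.optimize import least_squares
def proj(n,P):
    c=env.calibration(n);q=np.atleast_2d(P)@c["R"].T+c["t"]
    return q[:,:2]/q[:,2:]*[c["fx"],c["fy"]]+[c["cx"],c["cy"]]
def ray(n,uv,z):
    c=env.calibration(n);d=np.array([(uv[0]-c["cx"])/c["fx"],(uv[1]-c["cy"])/c["fy"],1])
    o=-c["R"].T@c["t"];d=c["R"].T@d
    return (o+d*(z-o[2])/d[2])[:2]
E
python3 - <<'E'
from h import *
for k,a,b,z in [("bush",(330,222),(364,247),42),("bush2",(333,178),(414,243),42),("collet",(397,281),(298,300),50),("nut",(380,226),(370,296),20),("spacer",(323,285),(286,262),20),("knob",(263,281),(283,217),33),("purple",(390,322),(240,300),50)]:
    print(k,ray("top",a,z).round(),ray("side",b,z).round())
for k,a,b in [("rb",(161,283),(275,176)),("rc",(184,246),(313,182)),("bb",(488,253),(357,418)),("bc",(470,293),(292,401))]:
    print(k,ray("top",a,8).round(),ray("side",b,8).round())
E
```

```text
bush [572. -12.] [579. -13.]
bush2 [663. -17.] [665. -14.]
collet [ 454. -146.] [ 458. -146.]
nut [ 569. -115.] [ 572. -116.]
spacer [446.  -0.] [447.  -6.]
knob [451. 120.] [450. 118.]
purple [ 374. -132.] [ 373. -133.]
rb [445. 334.] [444. 328.]
rc [523. 291.] [522. 289.]
bb [ 519. -336.] [ 516. -340.]
bc [ 436. -298.] [ 436. -301.]
```

View pics/topc.png

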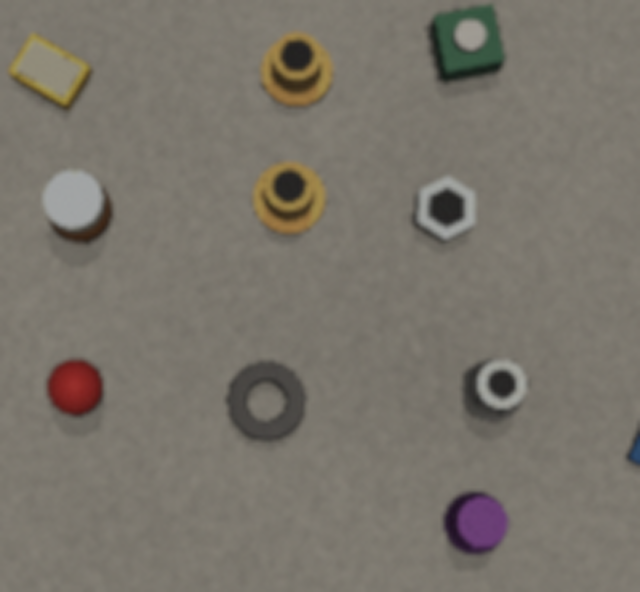

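View pics/sidec.png

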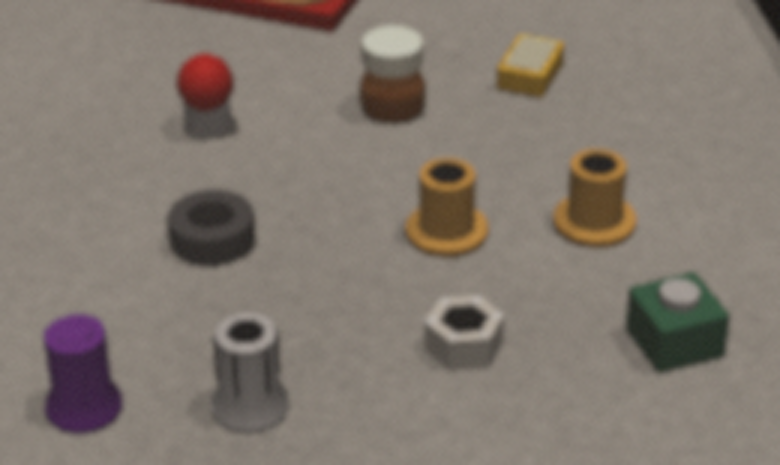

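Tops in pixels: the bush look-alikes are at (330,218) and (333,177), and I take the first, nearer the base. The collet is at (396,280), with its purple look-alike at (389,323) excluded. The nut is at (379,225), the spacer at (323,285) and the knob at (263,281). The crops confirm these choices.

```bash
cat >> h.py <<'E'
def tri(a,b,z):   # combine both views at known height
    return np.array([ray("top",a,z),ray("side",b,z)])
def go(target,z,yaw=None):
    "tool-frame shift from the present pose to world target"
    from scipy.spatial.transform import Rotation as R
    s=env.state();r=R.from_quat(s["tool_rot"]);M=r.as_matrix()
    d=M.T@(np.array([target[0],target[1],z])-s["position"])
    print("pos",s["position"].round(1),"t",s["clock"],"yaw",np.degrees(np.arctan2(M[1,1],M[0,1])).round(1),"tool shift",d.round(1),"open",round(s["opening"],1))
E
python3 - <<'E'
from h import *
T=lambda u,v:((u+.5)/3.2-.5+240,(v+.5)/3.2-.5+160)
S=lambda u,v:((u+.5)/3-.5+215,(v+.5)/3-.5+190)
for k,a,b,z in [("bush",(289,186),(447,173),42),("bush2",(297,55),(598,163),42),("collet",(501,384),(246,331),50),("nut",(446.5,208),(463.5,318),20),("spacer",(267,400),(211,213),20),("knob",(76,387),(206,82),33)]:
    print(k,tri(T(*a),S(*b),z).round(1).tolist())
t=cv2.imread("pics/top0.png");s=cv2.imread("pics/side0.png")
# pads: centroid of connected colour blobs
def blob(im,c,r,f):
    h=cv2.cvtColor(im,cv2.COLOR_BGR2HSV).astype(int);m=f(h).astype(np.uint8)
    m=cv2.morphologyEx(m,cv2.MORPH_CLOSE,np.ones((5,5)))
    n,l,st,ce=cv2.connectedComponentsWithStats(m);i=l[c[1],c[0]]
    return ce[i],st[i][2:].tolist()
bk=lambda h:h[...,2]<45
ck=lambda h:(h[...,0]>8)&(h[...,0]<28)&(h[...,1]>70)&(h[...,2]>90)
for k,a,b,f in [("rb",(161,283),(275,176),bk),("rc",(184,246),(313,182),ck),("bb",(488,253),(357,418),bk),("bc",(470,293),(292,401),ck)]:
    A,B=blob(t,a,0,f),blob(s,b,0,f);print(k,A[1],B[1],tri(A[0],B[0],8).round(1).tolist())
go((455,-147),110)
E
```

```text
bush [[580.2, -12.1], [578.6, -13.9]]
bush2 [[665.8, -15.8], [664.2, -16.9]]
collet [[456.7, -144.0], [456.0, -145.5]]
nut [[571.8, -113.3], [570.6, -115.0]]
spacer [[446.6, -0.4], [445.7, -1.8]]
knob [[451.5, 119.4], [450.9, 118.1]]
rb [33, 33, 853] [640, 480, 273455] [[444.4, 336.0], [529.9, 33.9]]
rc [35, 34, 937] [35, 18, 480] [[523.2, 292.6], [522.0, 288.1]]
bb [35, 34, 909] [54, 44, 1928] [[517.6, -335.6], [516.1, -341.2]]
bc [36, 35, 987] [55, 43, 1856] [[437.0, -296.6], [435.5, -301.1]]
pos [171.8 495.7 197. ] t 0.1 yaw 70.9 tool shift [-478.2 -514.3   87.6] open 91.7
```

Request:
servo_tool(steps=[{"tx":-24,"ty":-26,"tz":4},{"tx":-24,"ty":-26,"tz":4},{"tx":-24,"ty":-26,"tz":4},{"tx":-24,"ty":-26,"tz":4},{"tx":-24,"ty":-26,"tz":4},{"tx":-24,"ty":-26,"tz":4},{"tx":-24,"ty":-26,"tz":4},{"tx":-24,"ty":-26,"tz":4},{"tx":-24,"ty":-26,"tz":4},{"tx":-24,"ty":-26,"tz":4}], jaw=-1)

```text
validation failed for argument at $.st...
```

Request:
servo_tool(steps=[{"tx":-24,"ty":-26,"tz":4},{"tx":-24,"ty":-26,"tz":4},{"tx":-24,"ty":-26,"tz":4},{"tx":-24,"ty":-26,"tz":4},{"tx":-24,"ty":-26,"tz":4},{"tx":-24,"ty":-26,"tz":4},{"tx":-24,"ty":-26,"tz":4},{"tx":-24,"ty":-26,"tz":4},{"tx":-24,"ty":-26,"tz":4},{}])

```text
validation failed for argument at $.st...
```

```bash
python3 -c "
from h import *
go((456.4,-144.8),17)"
```

```text
pos [171.8 495.7 197. ] t 0.1 yaw 70.9 tool shift [-478.8 -511.6  180.6] open 91.7
```

Request:
servo_tool(steps=[{"tx":-24,"ty":-26,"tz":4,"rx":0,"ry":0,"rz":0},{"tx":-24,"ty":-26,"tz":4,"rx":0,"ry":0,"rz":0},{"tx":-24,"ty":-26,"tz":4,"rx":0,"ry":0,"rz":0},{"tx":-24,"ty":-26,"tz":4,"rx":0,"ry":0,"rz":0},{"tx":-24,"ty":-26,"tz":4,"rx":0,"ry":0,"rz":0},{"tx":-24,"ty":-26,"tz":4,"rx":0,"ry":0,"rz":0},{"tx":-24,"ty":-26,"tz":4,"rx":0,"ry":0,"rz":0},{"tx":-24,"ty":-26,"tz":4,"rx":0,"ry":0,"rz":0},{"tx":-24,"ty":-26,"tz":4,"rx":0,"ry":0,"rz":0},{"tx":-24,"ty":-26,"tz":4,"rx":0,"ry":0,"rz":0}], jaw=-1)

```text
clock: 0.93
position: [313.7, 170.1, 157.4]
tool_rot: [0.166, 0.986, 0.0, 0.0]
contact_force: [0.8, 0.5, -0.4]
opening: 91.8
gripper_force: 0.0
```

Request:
servo_tool(steps=[{"tx":-26.5,"ty":-28,"tz":6,"rx":0,"ry":0,"rz":0},{"tx":-26.5,"ty":-28,"tz":6,"rx":0,"ry":0,"rz":0},{"tx":-26.5,"ty":-28,"tz":6,"rx":0,"ry":0,"rz":0},{"tx":-26.5,"ty":-28,"tz":6,"rx":0,"ry":0,"rz":0},{"tx":-26.5,"ty":-28,"tz":6,"rx":0,"ry":0,"rz":0},{"tx":-26.5,"ty":-28,"tz":6,"rx":0,"ry":0,"rz":0},{"tx":-26.5,"ty":-28,"tz":6,"rx":0,"ry":0,"rz":0},{"tx":-26.5,"ty":-28,"tz":6,"rx":0,"ry":0,"rz":0},{"tx":-26.5,"ty":-28,"tz":6,"rx":0,"ry":0,"rz":0},{"tx":0,"ty":0,"tz":0,"rx":0,"ry":0,"rz":0}])

```text
clock: 1.77
position: [458.6, -150.1, 102.4]
tool_rot: [0.168, 0.986, -0.001, 0.001]
contact_force: [-0.1, -0.1, 0.6]
opening: 92.0
gripper_force: 0.0
```

```bash
python3 -c "
from h import *
go((456.4,-144.8),18)
for n,b in(('top',(340,200,500,320)),('side',(180,180,380,330))):
    im=env.read_camera(n)[:,:,::-1][b[1]:b[3],b[0]:b[2]]
    cv2.imwrite(f'pics/{n}1.png',cv2.resize(im,(400,300)))
a=cv2.hconcat([cv2.imread('pics/top1.png'),cv2.imread('pics/side1.png')]);cv2.imwrite('pics/c1.png',a)"
```

```text
pos [ 458.6 -150.1  102.4] t 1.7667 yaw 70.6 tool shift [ 4.   4.4 84.4] open 92.0
```

View pics/c1.png

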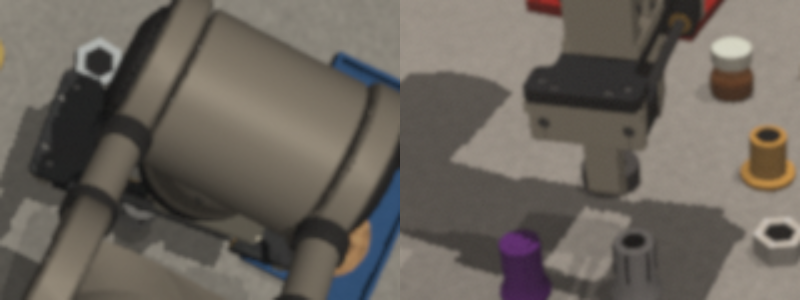

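The picture shows the gripper hanging over the steel collet, the purple one clear to its left. Descending.

Request:
servo_tool(steps=[{"tx":2,"ty":2.2,"tz":5,"rx":0,"ry":0,"rz":0},{"tx":2,"ty":2.2,"tz":10,"rx":0,"ry":0,"rz":0},{"tx":0,"ty":0,"tz":15,"rx":0,"ry":0,"rz":0},{"tx":0,"ty":0,"tz":15,"rx":0,"ry":0,"rz":0},{"tx":0,"ty":0,"tz":15,"rx":0,"ry":0,"rz":0},{"tx":0,"ty":0,"tz":12,"rx":0,"ry":0,"rz":0},{"tx":0,"ty":0,"tz":8,"rx":0,"ry":0,"rz":0},{"tx":0,"ty":0,"tz":4,"rx":0,"ry":0,"rz":0},{"tx":0,"ty":0,"tz":0,"rx":0,"ry":0,"rz":0},{"tx":0,"ty":0,"tz":0,"rx":0,"ry":0,"rz":0}])

```text
clock: 2.7
position: [454.1, -138.5, 20.0]
tool_rot: [0.166, 0.986, 0.0, 0.0]
contact_force: [0.3, 0.2, 0.3]
opening: 92.1
gripper_force: 0.0
```

Request:
servo_tool(steps=[{"tx":0,"ty":0,"tz":0,"rx":0,"ry":0,"rz":0},{"tx":0,"ty":0,"tz":0,"rx":0,"ry":0,"rz":0},{"tx":0,"ty":0,"tz":0,"rx":0,"ry":0,"rz":0},{"tx":0,"ty":0,"tz":0,"rx":0,"ry":0,"rz":0},{"tx":0,"ty":0,"tz":0,"rx":0,"ry":0,"rz":0},{"tx":0,"ty":0,"tz":0,"rx":0,"ry":0,"rz":0},{"tx":0,"ty":0,"tz":0,"rx":0,"ry":0,"rz":0},{"tx":0,"ty":0,"tz":0,"rx":0,"ry":0,"rz":0},{"tx":0,"ty":0,"tz":0,"rx":0,"ry":0,"rz":0},{"tx":0,"ty":0,"tz":0,"rx":0,"ry":0,"rz":0}], jaw=1)

```text
clock: 3.53
position: [454.1, -139.2, 19.7]
tool_rot: [0.166, 0.986, -0.0, 0.0]
contact_force: [-0.9, -0.1, 1.7]
opening: 30.0
gripper_force: 4.1
```

```bash
python3 -c "
from h import *
go((516.9,-338.4),105)"
```

```text
pos [ 454.1 -139.2   19.7] t 3.5333 yaw 70.9 tool shift [-124.6 -167.7  -85.2] open 30.0
```

Request:
servo_tool(steps=[{"tx":0,"ty":0,"tz":-3,"rx":0,"ry":0,"rz":0},{"tx":0,"ty":0,"tz":-6,"rx":0,"ry":0,"rz":0},{"tx":0,"ty":0,"tz":-9,"rx":0,"ry":0,"rz":0},{"tx":0,"ty":0,"tz":-9,"rx":0,"ry":0,"rz":0},{"tx":0,"ty":0,"tz":-9,"rx":0,"ry":0,"rz":0},{"tx":0,"ty":0,"tz":-9,"rx":0,"ry":0,"rz":0},{"tx":0,"ty":0,"tz":-6,"rx":0,"ry":0,"rz":0},{"tx":0,"ty":0,"tz":-3,"rx":0,"ry":0,"rz":0},{"tx":0,"ty":0,"tz":0,"rx":0,"ry":0,"rz":0},{"tx":0,"ty":0,"tz":0,"rx":0,"ry":0,"rz":0}])

```text
clock: 4.37
position: [453.9, -138.9, 73.6]
tool_rot: [0.166, 0.986, 0.0, 0.0]
contact_force: [-0.8, -0.3, 0.2]
opening: 0.5
gripper_force: 0.0
```

```bash
python3 -c "
from h import *
im=env.read_camera('side')[:,:,::-1][190:370,180:420]
cv2.imwrite('pics/c2.png',cv2.resize(im,(720,540)))"
```

```text
(no output)
```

View pics/c2.png

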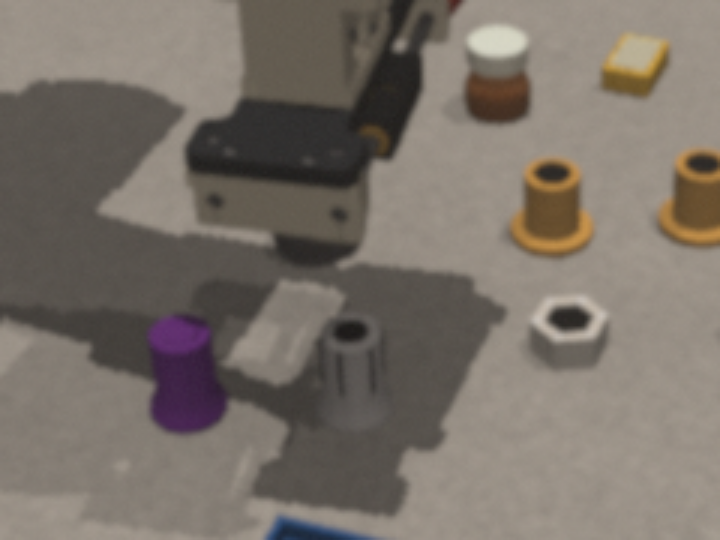

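```bash
python3 -c "
from h import *
go((456.4,-144.8),18)
p=env.state()['position']
for z in (p[2],p[2]+19,50,0): print(z,(proj('side',[[p[0],p[1],z]])-[180,190])*3)
print((proj('side',[[456.4,-144.8,50],[456.4,-144.8,0]])-[180,190])*3)
"
```

```text
pos [ 453.7 -138.9   73.4] t 4.4167 yaw 70.9 tool shift [-4.5 -4.7 55.3] open 0.4
73.35105352263164 [[342.02760648 284.85976872]]
92.35105352263164 [[339.94104291 253.90123688]]
50 [[344.52535046 321.91902161]]
0 [[349.64001824 397.80580887]]
[[350.77691457 328.96928529]
 [355.72958647 405.01648375]]
```

```bash
python3 -c "
from h import *
print((proj('side',[[455.5-18,-146-52,103],[455.5-15,-146-44,103],[458.6,-150,102.4]])-[180,180])*2)
for n,b in (('side',(210,190,340,310)),('top',(330,220,460,340))):
    im=env.read_camera(n)[:,:,::-1][b[1]:b[3],b[0]:b[2]]
    cv2.imwrite(f'pics/{n}3.png',cv2.resize(im,(400,370),interpolation=cv2.INTER_CUBIC))
cv2.imwrite('pics/c3.png',cv2.convertScaleAbs(cv2.hconcat([cv2.imread('pics/side3.png'),cv2.imread('pics/top3.png')]),alpha=2))
"
```

```text
[[208.28122816 230.98631802]
 [211.94438986 223.27163507]
 [233.78740596 186.77083578]]
```

View pics/c3.png

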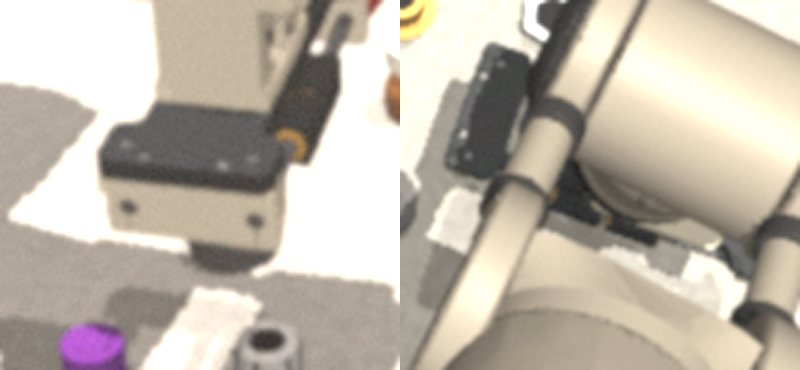

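```bash
python3 -c "
from h import *
p=np.array([453.7,-138.9,73.4]);y=np.array([.3276,.945,0]);x=np.array([-.945,.3276,0])
for nm,q in [('end bottom L',p-95*y+37.5*x),('end bottom R',p-95*y-37.5*x)]:
  for h in (0,66,100): print(nm,h,((proj('side',q+[0,0,h])-[210,190])*3.08).round(), ((proj('top',q+[0,0,h])-[330,220])*3.08+[400,0]).round())
q=p+95*y
for sgn in(1,-1): print('far',((proj('top',q+[0,0,100]+sgn*37.5*x)-[330,220])*3.08+[400,0]).round())
for h in(0,19):
  for sgn in(1,-1): print('near finger back',h,((proj('side',p-19*y+sgn*9.5*x+[0,0,h])-[210,190])*3.08).round())
print(env.state()['joint_pos'].round(3),env.state()['tool_rot'])
"
```

```text
end bottom L 0 [[121. 414.]] [[727. 296.]]
end bottom L 66 [[106. 296.]] [[750. 293.]]
end bottom L 100 [[ 98. 231.]] [[762. 291.]]
end bottom R 0 [[286. 436.]] [[765. 181.]]
end bottom R 66 [[279. 317.]] [[790. 171.]]
end bottom R 100 [[275. 251.]] [[804. 165.]]
far [[440. 174.]]
far [[484.  51.]]
near finger back 0 [[229. 315.]]
near finger back 0 [[268. 319.]]
near finger back 19 [[226. 283.]]
near finger back 19 [[266. 287.]]
[-0.459  0.399  1.83   0.     0.914 -1.696] [ 1.66121249e-01  9.86105208e-01  1.91184362e-04 -4.62164237e-04]
```

The collet is unmoved at (297,300). The fingers look about 30 mm higher than the state says, so I'll open, centre, and check near the table.

Request:
servo_tool(steps=[{"tx":-2,"ty":-2,"tz":0,"rx":0,"ry":0,"rz":0},{"tx":-2.5,"ty":-2.7,"tz":0,"rx":0,"ry":0,"rz":0},{"tx":0,"ty":0,"tz":0,"rx":0,"ry":0,"rz":0},{"tx":0,"ty":0,"tz":0,"rx":0,"ry":0,"rz":0},{"tx":0,"ty":0,"tz":0,"rx":0,"ry":0,"rz":0},{"tx":0,"ty":0,"tz":0,"rx":0,"ry":0,"rz":0},{"tx":0,"ty":0,"tz":0,"rx":0,"ry":0,"rz":0},{"tx":0,"ty":0,"tz":0,"rx":0,"ry":0,"rz":0},{"tx":0,"ty":0,"tz":0,"rx":0,"ry":0,"rz":0},{"tx":0,"ty":0,"tz":0,"rx":0,"ry":0,"rz":0}], jaw=-1)

```text
clock: 5.35
position: [456.7, -144.9, 73.6]
tool_rot: [0.166, 0.986, 0.0, 0.0]
contact_force: [-0.3, -0.3, 0.2]
opening: 62.3
gripper_force: 0.0
```

Request:
servo_tool(steps=[{"tx":0,"ty":0,"tz":5,"rx":0,"ry":0,"rz":0},{"tx":0,"ty":0,"tz":10,"rx":0,"ry":0,"rz":0},{"tx":0,"ty":0,"tz":10,"rx":0,"ry":0,"rz":0},{"tx":0,"ty":0,"tz":10,"rx":0,"ry":0,"rz":0},{"tx":0,"ty":0,"tz":10,"rx":0,"ry":0,"rz":0},{"tx":0,"ty":0,"tz":6,"rx":0,"ry":0,"rz":0},{"tx":0,"ty":0,"tz":3,"rx":0,"ry":0,"rz":0},{"tx":0,"ty":0,"tz":0,"rx":0,"ry":0,"rz":0},{"tx":0,"ty":0,"tz":0,"rx":0,"ry":0,"rz":0},{"tx":0,"ty":0,"tz":0,"rx":0,"ry":0,"rz":0}])

```text
clock: 6.18
position: [457.1, -145.1, 20.0]
tool_rot: [0.166, 0.986, -0.0, 0.0]
contact_force: [-0.6, 0.2, 0.6]
opening: 91.5
gripper_force: 0.0
```

```bash
python3 -c "
from h import *
go((456.4,-144.8),18)
p=env.state()['position'];y=np.array([.3276,.945,0]);x=np.array([-.945,.3276,0])
b=(220,220,370,332);im=env.read_camera('side')[:,:,::-1][b[1]:b[3],b[0]:b[2]]
im=cv2.convertScaleAbs(cv2.resize(im,(750,560),interpolation=cv2.INTER_CUBIC),alpha=1.8)
q=np.array([p+s*46*y+e*9.5*x for s in(-1,1) for e in(-1,1)])
for u in (proj('side',q)-[220,220])*5: cv2.circle(im,(int(u[0]),int(u[1])),4,(0,255,0),-1)
cv2.imwrite('pics/c4.png',im)"
```

```text
pos [ 457.1 -145.1   20. ] t 6.1833 yaw 70.9 tool shift [0.7 0.  2. ] open 91.5
```

View pics/c4.png

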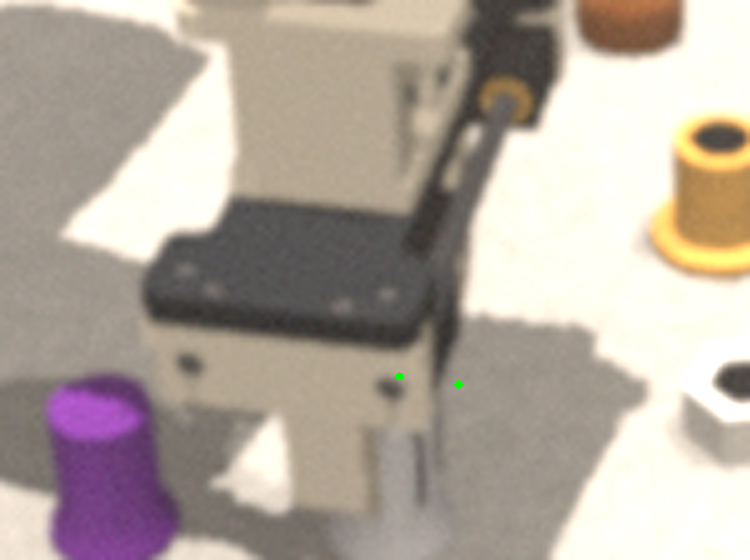

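```bash
python3 -c "
from h import *
p=np.array([457.1,-145.1,0]);y=np.array([.3276,.945,0])
for k in(46,55,65):
  for z in(20,30,40,50,60): print(k,z,proj('side',p-k*y+[0,0,z]).round(1))
"
```

```text
46 20 [[290.4 335.7]]
46 30 [[290.  330.5]]
46 40 [[289.6 325.3]]
46 50 [[289.2 320.1]]
46 60 [[288.8 314.7]]
55 20 [[288.8 339.9]]
55 30 [[288.4 334.8]]
55 40 [[288.  329.5]]
55 50 [[287.6 324.2]]
55 60 [[287.1 318.9]]
65 20 [[286.9 344.7]]
65 30 [[286.5 339.5]]
65 40 [[286.1 334.3]]
65 50 [[285.7 329. ]]
65 60 [[285.2 323.6]]
```

The fingertip in view is at pixel (286,322), which puts the tips around z≈48 rather than 20. I'll descend in small guarded steps.

Request:
servo_tool(steps=[{"tx":0,"ty":0,"tz":2,"rx":0,"ry":0,"rz":0},{"tx":0,"ty":0,"tz":3,"rx":0,"ry":0,"rz":0},{"tx":0,"ty":0,"tz":3,"rx":0,"ry":0,"rz":0},{"tx":0,"ty":0,"tz":3,"rx":0,"ry":0,"rz":0},{"tx":0,"ty":0,"tz":3,"rx":0,"ry":0,"rz":0},{"tx":0,"ty":0,"tz":2,"rx":0,"ry":0,"rz":0},{"tx":0,"ty":0,"tz":0,"rx":0,"ry":0,"rz":0},{"tx":0,"ty":0,"tz":0,"rx":0,"ry":0,"rz":0},{"tx":0,"ty":0,"tz":0,"rx":0,"ry":0,"rz":0},{"tx":0,"ty":0,"tz":0,"rx":0,"ry":0,"rz":0}])

```text
clock: 7.07
position: [456.8, -144.9, 3.7]
tool_rot: [0.166, 0.986, 0.0, 0.0]
contact_force: [0.8, -0.3, -0.8]
opening: 91.9
gripper_force: 0.0
```

```bash
python3 -c "
from h import *
p=env.state()['position'];y=np.array([.3276,.945,0])
print(p,env.state()['contact_force'])
b=(220,240,370,352);im=env.read_camera('side')[:,:,::-1][b[1]:b[3],b[0]:b[2]]
im=cv2.convertScaleAbs(cv2.resize(im,(750,560),interpolation=cv2.INTER_CUBIC),alpha=1.8)
for z in(0,10,20,30,40):
  u=(proj('side',[p[0]-60*y[0],p[1]-60*y[1],z])[0]-[220,240])*5; cv2.circle(im,(int(u[0]),int(u[1])),3,(0,255,0),-1)
cv2.imwrite('pics/c5.png',im)"
```

```text
[ 456.83419965 -144.93104036    3.72002173] [ 0.79414576 -0.27946991 -0.76196103]
```

View pics/c5.png

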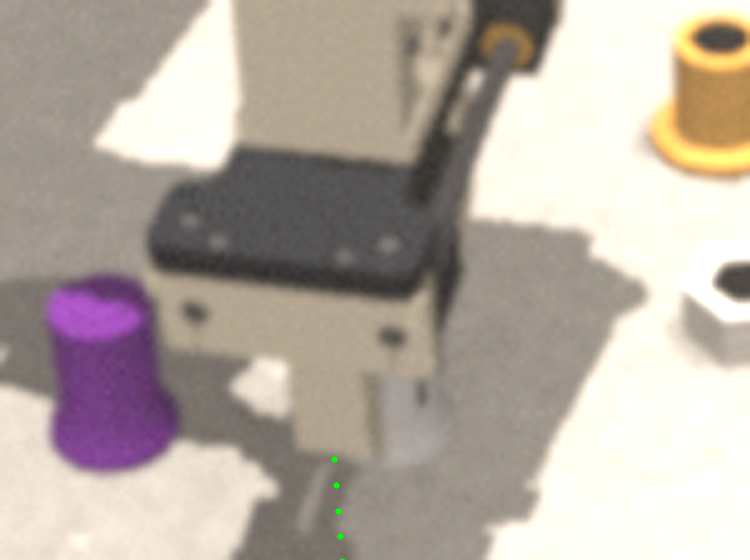

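Request:
servo_tool(steps=[{"tx":0,"ty":0,"tz":2,"rx":0,"ry":0,"rz":0},{"tx":0,"ty":0,"tz":3,"rx":0,"ry":0,"rz":0},{"tx":0,"ty":0,"tz":3,"rx":0,"ry":0,"rz":0},{"tx":0,"ty":0,"tz":2,"rx":0,"ry":0,"rz":0},{"tx":0,"ty":0,"tz":1,"rx":0,"ry":0,"rz":0},{"tx":0,"ty":0,"tz":0,"rx":0,"ry":0,"rz":0},{"tx":0,"ty":0,"tz":0,"rx":0,"ry":0,"rz":0},{"tx":0,"ty":0,"tz":0,"rx":0,"ry":0,"rz":0},{"tx":0,"ty":0,"tz":0,"rx":0,"ry":0,"rz":0},{"tx":0,"ty":0,"tz":0,"rx":0,"ry":0,"rz":0}])

```text
clock: 7.95
position: [456.8, -144.9, -7.3]
tool_rot: [0.166, 0.986, 0.0, 0.0]
contact_force: [-0.1, 0.2, 0.0]
opening: 91.8
gripper_force: 0.0
```

Request:
servo_tool(steps=[{"tx":0,"ty":0,"tz":0,"rx":0,"ry":0,"rz":0},{"tx":0,"ty":0,"tz":0,"rx":0,"ry":0,"rz":0},{"tx":0,"ty":0,"tz":0,"rx":0,"ry":0,"rz":0},{"tx":0,"ty":0,"tz":0,"rx":0,"ry":0,"rz":0},{"tx":0,"ty":0,"tz":0,"rx":0,"ry":0,"rz":0},{"tx":0,"ty":0,"tz":0,"rx":0,"ry":0,"rz":0},{"tx":0,"ty":0,"tz":0,"rx":0,"ry":0,"rz":0},{"tx":0,"ty":0,"tz":0,"rx":0,"ry":0,"rz":0},{"tx":0,"ty":0,"tz":0,"rx":0,"ry":0,"rz":0},{"tx":0,"ty":0,"tz":0,"rx":0,"ry":0,"rz":0}], jaw=1)

```text
clock: 8.78
position: [456.7, -144.9, -7.4]
tool_rot: [0.166, 0.986, -0.0, 0.0]
contact_force: [0.2, 1.6, -1.2]
opening: 29.6
gripper_force: 25.7
```

Request:
servo_tool(steps=[{"tx":0,"ty":0,"tz":0,"rx":0,"ry":0,"rz":0},{"tx":0,"ty":0,"tz":0,"rx":0,"ry":0,"rz":0},{"tx":0,"ty":0,"tz":0,"rx":0,"ry":0,"rz":0},{"tx":0,"ty":0,"tz":0,"rx":0,"ry":0,"rz":0},{"tx":0,"ty":0,"tz":0,"rx":0,"ry":0,"rz":0},{"tx":0,"ty":0,"tz":0,"rx":0,"ry":0,"rz":0},{"tx":0,"ty":0,"tz":0,"rx":0,"ry":0,"rz":0},{"tx":0,"ty":0,"tz":0,"rx":0,"ry":0,"rz":0},{"tx":0,"ty":0,"tz":0,"rx":0,"ry":0,"rz":0},{"tx":0,"ty":0,"tz":0,"rx":0,"ry":0,"rz":0}])

```text
clock: 9.62
position: [456.7, -144.9, -7.4]
tool_rot: [0.166, 0.986, 0.0, 0.0]
contact_force: [0.3, -1.5, 1.0]
opening: 29.8
gripper_force: 30.0
```

Request:
servo_tool(steps=[{"tx":0,"ty":0,"tz":-3,"rx":0,"ry":0,"rz":0},{"tx":0,"ty":0,"tz":-7,"rx":0,"ry":0,"rz":0},{"tx":0,"ty":0,"tz":-10,"rx":0,"ry":0,"rz":0},{"tx":0,"ty":0,"tz":-10,"rx":0,"ry":0,"rz":0},{"tx":-4,"ty":-6,"tz":-7,"rx":0,"ry":0,"rz":0},{"tx":-10,"ty":-14,"tz":-3,"rx":0,"ry":0,"rz":0},{"tx":-13,"ty":-18,"tz":0,"rx":0,"ry":0,"rz":0},{"tx":-13,"ty":-18,"tz":0,"rx":0,"ry":0,"rz":0},{"tx":-13,"ty":-18,"tz":0,"rx":0,"ry":0,"rz":0},{"tx":-13,"ty":-18,"tz":0,"rx":0,"ry":0,"rz":0}])

```text
clock: 10.45
position: [489.2, -254.9, 33.0]
tool_rot: [0.166, 0.986, -0.0, 0.0]
contact_force: [1.0, 0.3, -2.5]
opening: 29.8
gripper_force: 30.0
```

Request:
servo_tool(steps=[{"tx":-13,"ty":-18,"tz":0,"rx":0,"ry":0,"rz":0},{"tx":-13,"ty":-18,"tz":0,"rx":0,"ry":0,"rz":0},{"tx":-13,"ty":-17,"tz":0,"rx":0,"ry":0,"rz":0},{"tx":-10,"ty":-12,"tz":0,"rx":0,"ry":0,"rz":0},{"tx":-5.3,"ty":-6.1,"tz":0,"rx":0,"ry":0,"rz":0},{"tx":0,"ty":0,"tz":0,"rx":0,"ry":0,"rz":0},{"tx":0,"ty":0,"tz":0,"rx":0,"ry":0,"rz":0},{"tx":0,"ty":0,"tz":0,"rx":0,"ry":0,"rz":0},{"tx":0,"ty":0,"tz":0,"rx":0,"ry":0,"rz":0},{"tx":0,"ty":0,"tz":0,"rx":0,"ry":0,"rz":0}])

```text
clock: 11.28
position: [516.9, -337.5, 32.7]
tool_rot: [0.166, 0.986, 0.0, -0.0]
contact_force: [-0.3, 0.8, -1.4]
opening: 29.9
gripper_force: 30.0
```

Request:
servo_tool(steps=[{"tx":0,"ty":-0.9,"tz":4,"rx":0,"ry":0,"rz":0},{"tx":0,"ty":0,"tz":7,"rx":0,"ry":0,"rz":0},{"tx":0,"ty":0,"tz":8,"rx":0,"ry":0,"rz":0},{"tx":0,"ty":0,"tz":6,"rx":0,"ry":0,"rz":0},{"tx":0,"ty":0,"tz":4,"rx":0,"ry":0,"rz":0},{"tx":0,"ty":0,"tz":1.5,"rx":0,"ry":0,"rz":0},{"tx":0,"ty":0,"tz":0.5,"rx":0,"ry":0,"rz":0},{"tx":0,"ty":0,"tz":0.5,"rx":0,"ry":0,"rz":0},{"tx":0,"ty":0,"tz":0,"rx":0,"ry":0,"rz":0},{"tx":0,"ty":0,"tz":0,"rx":0,"ry":0,"rz":0}])

```text
clock: 12.12
position: [516.8, -339.4, 1.4]
tool_rot: [0.166, 0.986, -0.0, 0.0]
contact_force: [-0.2, 0.1, -1.5]
opening: 29.9
gripper_force: 30.0
```

Request:
servo_tool(steps=[{"tx":0,"ty":0,"tz":0,"rx":0,"ry":0,"rz":0},{"tx":0,"ty":0,"tz":0,"rx":0,"ry":0,"rz":0},{"tx":0,"ty":0,"tz":0,"rx":0,"ry":0,"rz":0},{"tx":0,"ty":0,"tz":0,"rx":0,"ry":0,"rz":0},{"tx":0,"ty":0,"tz":0,"rx":0,"ry":0,"rz":0},{"tx":0,"ty":0,"tz":0,"rx":0,"ry":0,"rz":0},{"tx":0,"ty":0,"tz":0,"rx":0,"ry":0,"rz":0},{"tx":0,"ty":0,"tz":0,"rx":0,"ry":0,"rz":0},{"tx":0,"ty":0,"tz":0,"rx":0,"ry":0,"rz":0},{"tx":0,"ty":0,"tz":0,"rx":0,"ry":0,"rz":0}], jaw=-0.5)

```text
clock: 12.95
position: [516.6, -339.3, 1.1]
tool_rot: [0.166, 0.986, 0.0, 0.0]
contact_force: [0.2, 0.5, -0.1]
opening: 68.8
gripper_force: 0.0
```

Request:
servo_tool(steps=[{"tx":0,"ty":0,"tz":-4,"rx":0,"ry":0,"rz":0},{"tx":0,"ty":0,"tz":-10,"rx":0,"ry":0,"rz":0},{"tx":0,"ty":0,"tz":-15,"rx":0,"ry":0,"rz":0},{"tx":0,"ty":0,"tz":-20,"rx":0,"ry":0,"rz":0},{"tx":0,"ty":10,"tz":-20,"rx":0,"ry":0,"rz":0},{"tx":0,"ty":25,"tz":-10,"rx":0,"ry":0,"rz":0},{"tx":0,"ty":35,"tz":0,"rx":0,"ry":0,"rz":0},{"tx":0,"ty":40,"tz":0,"rx":0,"ry":0,"rz":0},{"tx":0,"ty":40,"tz":0,"rx":0,"ry":0,"rz":0},{"tx":0,"ty":30,"tz":0,"rx":0,"ry":0,"rz":0}])

```text
clock: 13.78
position: [576.5, -166.5, 81.4]
tool_rot: [0.166, 0.986, 0.0, 0.001]
contact_force: [-0.4, 0.4, -0.1]
opening: 68.5
gripper_force: 0.0
```

```bash
python3 -c "
from h import *
cr=[('side',(240,355,410,455)),('top',(430,210,530,335))]
o=[]
for n,b in cr:
    im=env.read_camera(n)[:,:,::-1][b[1]:b[3],b[0]:b[2]]
    o.append(cv2.copyMakeBorder(cv2.convertScaleAbs(cv2.resize(im,None,fx=3,fy=3,interpolation=cv2.INTER_CUBIC),alpha=2),0,0,0,0,0))
H=375;o=[cv2.copyMakeBorder(i,0,H-i.shape[0],0,0,0) for i in o]
cv2.imwrite('pics/c6.png',cv2.hconcat(o))"
```

```text
(no output)
```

View pics/c6.png

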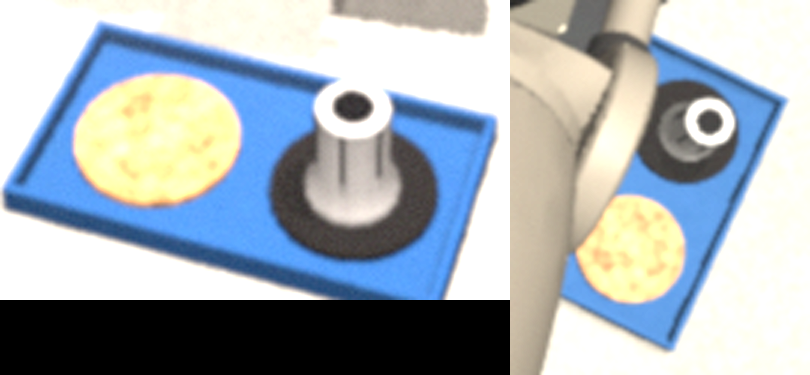

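The collet stands on the black pad, with its foot centre at x=353 against pad centre 354 in the side crop, within about 2 mm. Next is the bush.

Request:
servo_tool(steps=[{"tx":5.3,"ty":16.5,"tz":0,"rx":0,"ry":0,"rz":0},{"tx":5.3,"ty":16.5,"tz":0,"rx":0,"ry":0,"rz":0},{"tx":5.3,"ty":16.5,"tz":0,"rx":0,"ry":0,"rz":0},{"tx":5.3,"ty":16.5,"tz":0,"rx":0,"ry":0,"rz":0},{"tx":5.3,"ty":16.5,"tz":0,"rx":0,"ry":0,"rz":0},{"tx":5.3,"ty":16.5,"tz":5,"rx":0,"ry":0,"rz":0},{"tx":5.3,"ty":16.5,"tz":5,"rx":0,"ry":0,"rz":0},{"tx":5.3,"ty":16.5,"tz":5,"rx":0,"ry":0,"rz":0},{"tx":5.3,"ty":16.8,"tz":5,"rx":0,"ry":0,"rz":0},{"tx":0,"ty":0,"tz":0,"rx":0,"ry":0,"rz":0}])

```text
clock: 14.72
position: [578.8, -11.0, 60.0]
tool_rot: [0.165, 0.986, 0.0, -0.001]
contact_force: [-0.2, 0.5, -0.4]
opening: 69.1
gripper_force: 0.0
```

Request:
servo_tool(steps=[{"tx":0,"ty":0,"tz":0,"rx":0,"ry":0,"rz":0},{"tx":0,"ty":0,"tz":0,"rx":0,"ry":0,"rz":0},{"tx":0,"ty":0,"tz":5,"rx":0,"ry":0,"rz":0},{"tx":0,"ty":0,"tz":10,"rx":0,"ry":0,"rz":0},{"tx":0,"ty":0,"tz":10,"rx":0,"ry":0,"rz":0},{"tx":0,"ty":0,"tz":5,"rx":0,"ry":0,"rz":0},{"tx":0,"ty":0,"tz":0,"rx":0,"ry":0,"rz":0},{"tx":0,"ty":0,"tz":0,"rx":0,"ry":0,"rz":0},{"tx":0,"ty":0,"tz":0,"rx":0,"ry":0,"rz":0},{"tx":0,"ty":0,"tz":0,"rx":0,"ry":0,"rz":0}])

```text
clock: 15.55
position: [579.6, -13.0, 30.5]
tool_rot: [0.166, 0.986, 0.0, 0.0]
contact_force: [0.9, 0.1, -0.5]
opening: 68.6
gripper_force: 0.0
```

```bash
python3 -c "
from h import *
go((579.4,-13),-13)"
```

```text
pos [579.6 -13.   30.5] t 15.55 yaw 70.9 tool shift [ 0.3 -0.1 43.5] open 68.6
```

Request:
servo_tool(steps=[{"tx":0,"ty":0,"tz":5,"rx":0,"ry":0,"rz":0},{"tx":0,"ty":0,"tz":9,"rx":0,"ry":0,"rz":0},{"tx":0,"ty":0,"tz":9,"rx":0,"ry":0,"rz":0},{"tx":0,"ty":0,"tz":8,"rx":0,"ry":0,"rz":0},{"tx":0,"ty":0,"tz":5,"rx":0,"ry":0,"rz":0},{"tx":0,"ty":0,"tz":4,"rx":0,"ry":0,"rz":0},{"tx":0,"ty":0,"tz":2,"rx":0,"ry":0,"rz":0},{"tx":0,"ty":0,"tz":1,"rx":0,"ry":0,"rz":0},{"tx":0,"ty":0,"tz":0,"rx":0,"ry":0,"rz":0},{"tx":0,"ty":0,"tz":0,"rx":0,"ry":0,"rz":0}])

```text
clock: 16.38
position: [579.5, -13.0, -12.6]
tool_rot: [0.166, 0.986, 0.0, 0.0]
contact_force: [-0.1, -0.0, -0.1]
opening: 69.1
gripper_force: 0.0
```

Request:
servo_tool(steps=[{"tx":0,"ty":0,"tz":0,"rx":0,"ry":0,"rz":0},{"tx":0,"ty":0,"tz":0,"rx":0,"ry":0,"rz":0},{"tx":0,"ty":0,"tz":0,"rx":0,"ry":0,"rz":0},{"tx":0,"ty":0,"tz":0,"rx":0,"ry":0,"rz":0},{"tx":0,"ty":0,"tz":0,"rx":0,"ry":0,"rz":0},{"tx":0,"ty":0,"tz":0,"rx":0,"ry":0,"rz":0},{"tx":0,"ty":0,"tz":0,"rx":0,"ry":0,"rz":0},{"tx":0,"ty":0,"tz":0,"rx":0,"ry":0,"rz":0},{"tx":0,"ty":0,"tz":0,"rx":0,"ry":0,"rz":0},{"tx":0,"ty":0,"tz":0,"rx":0,"ry":0,"rz":0}], jaw=1)

```text
clock: 17.22
position: [579.3, -13.0, -12.9]
tool_rot: [0.166, 0.986, 0.0, 0.0]
contact_force: [-1.1, -0.5, -0.1]
opening: 30.6
gripper_force: 30.0
```

Request:
servo_tool(steps=[{"tx":0,"ty":0,"tz":-3,"rx":0,"ry":0,"rz":0},{"tx":0,"ty":0,"tz":-7,"rx":0,"ry":0,"rz":0},{"tx":0,"ty":0,"tz":-12,"rx":0,"ry":0,"rz":0},{"tx":0,"ty":0,"tz":-14,"rx":0,"ry":0,"rz":0},{"tx":0,"ty":0,"tz":-14,"rx":0,"ry":0,"rz":0},{"tx":0,"ty":-5,"tz":-10,"rx":0,"ry":0,"rz":0},{"tx":2,"ty":-15,"tz":0,"rx":0,"ry":0,"rz":0},{"tx":3.4,"ty":-24,"tz":0,"rx":0,"ry":0,"rz":0},{"tx":4,"ty":-30,"tz":0,"rx":0,"ry":0,"rz":0},{"tx":4,"ty":-30,"tz":0,"rx":0,"ry":0,"rz":0}])

```text
clock: 18.05
position: [531.9, -107.6, 47.5]
tool_rot: [0.165, 0.986, -0.0, 0.0]
contact_force: [0.5, -0.1, -1.6]
opening: 30.7
gripper_force: 30.0
```

Request:
servo_tool(steps=[{"tx":4,"ty":-30,"tz":0,"rx":0,"ry":0,"rz":0},{"tx":4,"ty":-30,"tz":0,"rx":0,"ry":0,"rz":0},{"tx":4,"ty":-30,"tz":0,"rx":0,"ry":0,"rz":0},{"tx":4,"ty":-30,"tz":0,"rx":0,"ry":0,"rz":0},{"tx":4,"ty":-30,"tz":0,"rx":0,"ry":0,"rz":0},{"tx":4,"ty":-30,"tz":0,"rx":0,"ry":0,"rz":0},{"tx":4,"ty":-22,"tz":0,"rx":0,"ry":0,"rz":0},{"tx":0,"ty":-11.6,"tz":0,"rx":0,"ry":0,"rz":0},{"tx":0,"ty":0,"tz":0,"rx":0,"ry":0,"rz":0},{"tx":0,"ty":0,"tz":0,"rx":0,"ry":0,"rz":0}])

```text
clock: 18.88
position: [436.1, -299.5, 47.2]
tool_rot: [0.167, 0.986, 0.0, 0.0]
contact_force: [0.5, 0.8, -1.7]
opening: 30.4
gripper_force: 30.0
```

Request:
servo_tool(steps=[{"tx":0,"ty":0,"tz":4,"rx":0,"ry":0,"rz":0},{"tx":0,"ty":0,"tz":8,"rx":0,"ry":0,"rz":0},{"tx":0,"ty":0,"tz":8,"rx":0,"ry":0,"rz":0},{"tx":0,"ty":0,"tz":5,"rx":0,"ry":0,"rz":0},{"tx":0,"ty":0,"tz":0,"rx":0,"ry":0,"rz":0},{"tx":0,"ty":0,"tz":0,"rx":0,"ry":0,"rz":0},{"tx":0,"ty":0,"tz":0,"rx":0,"ry":0,"rz":0},{"tx":0,"ty":0,"tz":0,"rx":0,"ry":0,"rz":0},{"tx":0,"ty":0,"tz":0,"rx":0,"ry":0,"rz":0},{"tx":0,"ty":0,"tz":0,"rx":0,"ry":0,"rz":0}])

```text
clock: 19.72
position: [436.3, -299.6, 22.4]
tool_rot: [0.166, 0.986, -0.0, 0.0]
contact_force: [-0.4, 0.3, -2.4]
opening: 30.9
gripper_force: 30.0
```

```bash
python3 -c "
from h import *
go((436.2,-299.5),-4.3)"
```

```text
pos [ 436.3 -299.6   22.4] t 19.7167 yaw 70.9 tool shift [ 0.1  0.1 26.7] open 30.9
```

Request:
servo_tool(steps=[{"tx":0,"ty":0,"tz":4,"rx":0,"ry":0,"rz":0},{"tx":0,"ty":0,"tz":7,"rx":0,"ry":0,"rz":0},{"tx":0,"ty":0,"tz":7,"rx":0,"ry":0,"rz":0},{"tx":0,"ty":0,"tz":5,"rx":0,"ry":0,"rz":0},{"tx":0,"ty":0,"tz":2,"rx":0,"ry":0,"rz":0},{"tx":0,"ty":0,"tz":1,"rx":0,"ry":0,"rz":0},{"tx":0,"ty":0,"tz":0.3,"rx":0,"ry":0,"rz":0},{"tx":0,"ty":0,"tz":0,"rx":0,"ry":0,"rz":0},{"tx":0,"ty":0,"tz":0,"rx":0,"ry":0,"rz":0},{"tx":0,"ty":0,"tz":0,"rx":0,"ry":0,"rz":0}])

```text
clock: 20.55
position: [436.3, -299.6, -4.0]
tool_rot: [0.166, 0.986, -0.0, 0.0]
contact_force: [0.5, 0.1, -2.0]
opening: 30.7
gripper_force: 30.0
```

Request:
servo_tool(steps=[{"tx":0,"ty":0,"tz":0,"rx":0,"ry":0,"rz":0},{"tx":0,"ty":0,"tz":0,"rx":0,"ry":0,"rz":0},{"tx":0,"ty":0,"tz":0,"rx":0,"ry":0,"rz":0},{"tx":0,"ty":0,"tz":0,"rx":0,"ry":0,"rz":0},{"tx":0,"ty":0,"tz":0,"rx":0,"ry":0,"rz":0},{"tx":0,"ty":0,"tz":0,"rx":0,"ry":0,"rz":0},{"tx":0,"ty":0,"tz":0,"rx":0,"ry":0,"rz":0},{"tx":0,"ty":0,"tz":0,"rx":0,"ry":0,"rz":0},{"tx":0,"ty":0,"tz":0,"rx":0,"ry":0,"rz":0},{"tx":0,"ty":0,"tz":0,"rx":0,"ry":0,"rz":0}], jaw=-0.5)

```text
clock: 21.38
position: [436.1, -299.5, -4.3]
tool_rot: [0.166, 0.986, 0.0, -0.0]
contact_force: [0.3, -0.6, -0.5]
opening: 68.8
gripper_force: 0.0
```

Request:
servo_tool(steps=[{"tx":0,"ty":0,"tz":-4,"rx":0,"ry":0,"rz":0},{"tx":0,"ty":0,"tz":-10,"rx":0,"ry":0,"rz":0},{"tx":0,"ty":0,"tz":-18,"rx":0,"ry":0,"rz":0},{"tx":0,"ty":0,"tz":-20,"rx":0,"ry":0,"rz":0},{"tx":3,"ty":10,"tz":-18,"rx":0,"ry":0,"rz":0},{"tx":8,"ty":26,"tz":0,"rx":0,"ry":0,"rz":0},{"tx":11,"ty":36,"tz":0,"rx":0,"ry":0,"rz":0},{"tx":11,"ty":36,"tz":0,"rx":0,"ry":0,"rz":0},{"tx":11,"ty":36,"tz":0,"rx":0,"ry":0,"rz":0},{"tx":11,"ty":36,"tz":0,"rx":0,"ry":0,"rz":0}])

```text
clock: 22.22
position: [443.2, -110.0, 66.8]
tool_rot: [0.166, 0.986, -0.0, 0.001]
contact_force: [0.2, 0.4, -0.4]
opening: 69.1
gripper_force: 0.0
```

Request:
servo_tool(steps=[{"tx":11,"ty":36,"tz":0,"rx":0,"ry":0,"rz":0},{"tx":11,"ty":36,"tz":0,"rx":0,"ry":0,"rz":0},{"tx":11,"ty":36,"tz":0,"rx":0,"ry":0,"rz":0},{"tx":11,"ty":36,"tz":0,"rx":0,"ry":0,"rz":0},{"tx":11,"ty":36,"tz":0,"rx":0,"ry":0,"rz":0},{"tx":8,"ty":26,"tz":0,"rx":0,"ry":0,"rz":0},{"tx":5,"ty":14,"tz":0,"rx":0,"ry":0,"rz":0},{"tx":0,"ty":0,"tz":0,"rx":0,"ry":0,"rz":0},{"tx":0,"ty":0,"tz":0,"rx":0,"ry":0,"rz":0},{"tx":0,"ty":0,"tz":0,"rx":0,"ry":0,"rz":0}])

```text
clock: 23.05
position: [451.1, 118.1, 66.3]
tool_rot: [0.166, 0.986, -0.0, 0.0]
contact_force: [0.6, -0.2, 0.7]
opening: 68.9
gripper_force: 0.0
```

```bash
python3 -c "
from h import *
go((451.2,118.8),-10)
cr=[('side',(240,355,410,455)),('top',(430,210,530,335))]
o=[]
for n,b in cr:
    im=env.read_camera(n)[:,:,::-1][b[1]:b[3],b[0]:b[2]]
    o.append(cv2.convertScaleAbs(cv2.resize(im,None,fx=3,fy=3,interpolation=cv2.INTER_CUBIC),alpha=2))
H=375;o=[cv2.copyMakeBorder(i,0,H-i.shape[0],0,0,0) for i in o]
cv2.imwrite('pics/c7.png',cv2.hconcat(o))"
```

```text
pos [451.1 118.1  66.3] t 23.05 yaw 70.9 tool shift [ 0.2  0.6 76.3] open 68.9
```

View pics/c7.png

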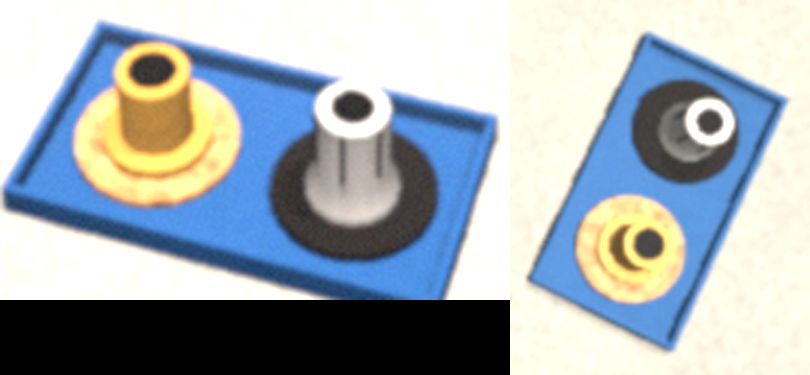

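```bash
cat >> h.py <<'E'
def disc(x,y,z,r):
    t=np.linspace(0,2*np.pi,40);return np.c_[x+r*np.cos(t),y+r*np.sin(t),0*t+z]
SH={"bush":[(0,24),(6,24),(6,16),(42,16)],"collet":[(0,20),(15,15.5),(50,15.5)],"pad":[(0,36)],"knob":[(0,15),(19,15)]+[(33+18*np.sin(a),18*np.cos(a)) for a in np.linspace(-.8,1.5,9)],"spacer":[(0,25),(20,25)],"nut":[(0,20),(20,20)]}
def render(n,k,x,y,z0,f=4):
    m=np.zeros((480*f,640*f),np.uint8)
    L=[(proj(n,disc(x,y,z0+z,r))*f+f/2-.5) for z,r in SH[k]]
    for a,b in zip(L,L[1:]+L[-1:]):
        cv2.fillConvexPoly(m,cv2.convexHull(np.r_[a,b].astype(np.float32)).astype(int),1)
    return cv2.resize(m.astype(np.float32),(640,480),interpolation=cv2.INTER_AREA)
def fit(n,k,mask,x,y,z0):
    from scipy.optimize import minimize
    g=lambda p:np.abs(render(n,k,p[0],p[1],z0)-mask).sum()
    r=minimize(g,[x,y],method="Nelder-Mead",options=dict(initial_simplex=[[x,y],[x+4,y],[x,y+4]],xatol=.1))
    return r.x.round(1),round(r.fun)
E
python3 - <<'E'
from h import *
for n in("top","side"):
    im=env.read_camera(n)[:,:,::-1].astype(int);b=cv2.imread(f"pics/{n}0.png").astype(int)
    d=(np.abs(cv2.GaussianBlur((im-b).astype(np.float32),(3,3),0)).sum(2)>22).astype(np.uint8)
    for k,x,y in(("collet",517,-338),("bush",436,-299)):
        u=proj(n,[x,y,25])[0].astype(int);w=np.zeros_like(d);w[u[1]-45:u[1]+45,u[0]-30:u[0]+30]=1
        m=d*w;m=cv2.morphologyEx(m,cv2.MORPH_CLOSE,np.ones((5,5)))
        print(n,k,fit(n,k,m.astype(float),x,y,8),m.sum())
E
```

```text
top collet (array([ 516.5, -339. ]), 2479) 2883
top bush (array([ 441.5, -300.2]), 2233) 2722
side collet (array([ 516.2, -340. ]), 175) 1416
side bush (array([ 435.2, -299.6]), 144) 1401
```

Bush and collet are within about 1.5 mm of their pad centres in the side view. Next is the knob, and while straddling it I'll find the true table height by gentle touch.

Request:
servo_tool(steps=[{"tx":0,"ty":0.4,"tz":6,"rx":0,"ry":0,"rz":0},{"tx":0,"ty":0,"tz":12,"rx":0,"ry":0,"rz":0},{"tx":0,"ty":0,"tz":14,"rx":0,"ry":0,"rz":0},{"tx":0,"ty":0,"tz":14,"rx":0,"ry":0,"rz":0},{"tx":0,"ty":0,"tz":14,"rx":0,"ry":0,"rz":0},{"tx":0,"ty":0,"tz":12,"rx":0,"ry":0,"rz":0},{"tx":0,"ty":0,"tz":5,"rx":0,"ry":0,"rz":0},{"tx":0,"ty":0,"tz":3,"rx":0,"ry":0,"rz":0},{"tx":0,"ty":0,"tz":0,"rx":0,"ry":0,"rz":0},{"tx":0,"ty":0,"tz":0,"rx":0,"ry":0,"rz":0}])

```text
clock: 24.08
position: [451.4, 119.0, -13.9]
tool_rot: [0.166, 0.986, 0.0, 0.0]
contact_force: [0.4, -0.1, 0.9]
opening: 68.3
gripper_force: 0.0
```

Request:
servo_tool(steps=[{"tx":0,"ty":0,"tz":1,"rx":0,"ry":0,"rz":0},{"tx":0,"ty":0,"tz":1,"rx":0,"ry":0,"rz":0},{"tx":0,"ty":0,"tz":1,"rx":0,"ry":0,"rz":0},{"tx":0,"ty":0,"tz":0,"rx":0,"ry":0,"rz":0},{"tx":0,"ty":0,"tz":0,"rx":0,"ry":0,"rz":0},{"tx":0,"ty":0,"tz":0,"rx":0,"ry":0,"rz":0},{"tx":0,"ty":0,"tz":0,"rx":0,"ry":0,"rz":0},{"tx":0,"ty":0,"tz":0,"rx":0,"ry":0,"rz":0},{"tx":0,"ty":0,"tz":0,"rx":0,"ry":0,"rz":0},{"tx":0,"ty":0,"tz":0,"rx":0,"ry":0,"rz":0}])

```text
clock: 24.92
position: [451.1, 119.1, -17.2]
tool_rot: [0.166, 0.986, 0.0, 0.0]
contact_force: [1.4, -0.3, 0.4]
opening: 68.8
gripper_force: 0.0
```

Request:
servo_tool(steps=[{"tx":0,"ty":0,"tz":1,"rx":0,"ry":0,"rz":0},{"tx":0,"ty":0,"tz":1,"rx":0,"ry":0,"rz":0},{"tx":0,"ty":0,"tz":1,"rx":0,"ry":0,"rz":0},{"tx":0,"ty":0,"tz":0,"rx":0,"ry":0,"rz":0},{"tx":0,"ty":0,"tz":0,"rx":0,"ry":0,"rz":0},{"tx":0,"ty":0,"tz":0,"rx":0,"ry":0,"rz":0},{"tx":0,"ty":0,"tz":0,"rx":0,"ry":0,"rz":0},{"tx":0,"ty":0,"tz":0,"rx":0,"ry":0,"rz":0},{"tx":0,"ty":0,"tz":0,"rx":0,"ry":0,"rz":0},{"tx":0,"ty":0,"tz":0,"rx":0,"ry":0,"rz":0}])

```text
clock: 25.75
position: [451.1, 119.1, -20.1]
tool_rot: [0.166, 0.986, 0.0, 0.0]
contact_force: [-0.7, -0.3, 0.2]
opening: 68.4
gripper_force: 0.0
```

Request:
servo_tool(steps=[{"tx":0,"ty":0,"tz":0.8,"rx":0,"ry":0,"rz":0},{"tx":0,"ty":0,"tz":0.8,"rx":0,"ry":0,"rz":0},{"tx":0,"ty":0,"tz":0.7,"rx":0,"ry":0,"rz":0},{"tx":0,"ty":0,"tz":0.7,"rx":0,"ry":0,"rz":0},{"tx":0,"ty":0,"tz":0,"rx":0,"ry":0,"rz":0},{"tx":0,"ty":0,"tz":0,"rx":0,"ry":0,"rz":0},{"tx":0,"ty":0,"tz":0,"rx":0,"ry":0,"rz":0},{"tx":0,"ty":0,"tz":0,"rx":0,"ry":0,"rz":0},{"tx":0,"ty":0,"tz":0,"rx":0,"ry":0,"rz":0},{"tx":0,"ty":0,"tz":0,"rx":0,"ry":0,"rz":0}])

```text
clock: 26.58
position: [451.1, 119.1, -23.2]
tool_rot: [0.166, 0.986, 0.0, 0.0]
contact_force: [-0.7, 0.5, 0.2]
opening: 68.4
gripper_force: 0.0
```

Request:
servo_tool(steps=[{"tx":0,"ty":0,"tz":0.8,"rx":0,"ry":0,"rz":0},{"tx":0,"ty":0,"tz":0.8,"rx":0,"ry":0,"rz":0},{"tx":0,"ty":0,"tz":0.7,"rx":0,"ry":0,"rz":0},{"tx":0,"ty":0,"tz":0.7,"rx":0,"ry":0,"rz":0},{"tx":0,"ty":0,"tz":0,"rx":0,"ry":0,"rz":0},{"tx":0,"ty":0,"tz":0,"rx":0,"ry":0,"rz":0},{"tx":0,"ty":0,"tz":0,"rx":0,"ry":0,"rz":0},{"tx":0,"ty":0,"tz":0,"rx":0,"ry":0,"rz":0},{"tx":0,"ty":0,"tz":0,"rx":0,"ry":0,"rz":0},{"tx":0,"ty":0,"tz":0,"rx":0,"ry":0,"rz":0}])

```text
clock: 27.42
position: [451.1, 119.1, -26.1]
tool_rot: [0.166, 0.986, 0.0, 0.0]
contact_force: [0.1, 0.2, -0.1]
opening: 69.0
gripper_force: 0.0
```

Request:
servo_tool(steps=[{"tx":0,"ty":0,"tz":0.5,"rx":0,"ry":0,"rz":0},{"tx":0,"ty":0,"tz":0.5,"rx":0,"ry":0,"rz":0},{"tx":0,"ty":0,"tz":0.5,"rx":0,"ry":0,"rz":0},{"tx":0,"ty":0,"tz":0.5,"rx":0,"ry":0,"rz":0},{"tx":0,"ty":0,"tz":0,"rx":0,"ry":0,"rz":0},{"tx":0,"ty":0,"tz":0,"rx":0,"ry":0,"rz":0},{"tx":0,"ty":0,"tz":0,"rx":0,"ry":0,"rz":0},{"tx":0,"ty":0,"tz":0,"rx":0,"ry":0,"rz":0},{"tx":0,"ty":0,"tz":0,"rx":0,"ry":0,"rz":0},{"tx":0,"ty":0,"tz":0,"rx":0,"ry":0,"rz":0}])

```text
clock: 28.25
position: [451.1, 119.1, -28.2]
tool_rot: [0.166, 0.986, 0.0, 0.0]
contact_force: [0.9, 0.6, -0.1]
opening: 68.9
gripper_force: 0.0
```

Request:
servo_tool(steps=[{"tx":0,"ty":0,"tz":0.5,"rx":0,"ry":0,"rz":0},{"tx":0,"ty":0,"tz":0.5,"rx":0,"ry":0,"rz":0},{"tx":0,"ty":0,"tz":0.5,"rx":0,"ry":0,"rz":0},{"tx":0,"ty":0,"tz":0.5,"rx":0,"ry":0,"rz":0},{"tx":0,"ty":0,"tz":0,"rx":0,"ry":0,"rz":0},{"tx":0,"ty":0,"tz":0,"rx":0,"ry":0,"rz":0},{"tx":0,"ty":0,"tz":0,"rx":0,"ry":0,"rz":0},{"tx":0,"ty":0,"tz":0,"rx":0,"ry":0,"rz":0},{"tx":0,"ty":0,"tz":0,"rx":0,"ry":0,"rz":0},{"tx":0,"ty":0,"tz":0,"rx":0,"ry":0,"rz":0}])

```text
clock: 29.08
position: [451.2, 119.1, -28.9]
tool_rot: [0.166, 0.986, 0.0, 0.0]
contact_force: [-3.4, -1.4, 16.6]
opening: 68.8
gripper_force: 8.2
```

Table contact came at state z=-28.8, so true tip height = state + 28.8. Now gripping the knob at its ball.

Request:
servo_tool(steps=[{"tx":0,"ty":0,"tz":-3,"rx":0,"ry":0,"rz":0},{"tx":0,"ty":0,"tz":-5,"rx":0,"ry":0,"rz":0},{"tx":0,"ty":0,"tz":-5,"rx":0,"ry":0,"rz":0},{"tx":0,"ty":0,"tz":-2.4,"rx":0,"ry":0,"rz":0},{"tx":0,"ty":0,"tz":0,"rx":0,"ry":0,"rz":0},{"tx":0,"ty":0,"tz":0,"rx":0,"ry":0,"rz":0},{"tx":0,"ty":0,"tz":0,"rx":0,"ry":0,"rz":0},{"tx":0,"ty":0,"tz":0,"rx":0,"ry":0,"rz":0},{"tx":0,"ty":0,"tz":0,"rx":0,"ry":0,"rz":0},{"tx":0,"ty":0,"tz":0,"rx":0,"ry":0,"rz":0}])

```text
clock: 29.92
position: [451.0, 119.1, -15.0]
tool_rot: [0.166, 0.986, 0.0, -0.0]
contact_force: [0.3, -0.2, 0.5]
opening: 68.6
gripper_force: 0.0
```

Request:
servo_tool(steps=[{"tx":0,"ty":0,"tz":0,"rx":0,"ry":0,"rz":0},{"tx":0,"ty":0,"tz":0,"rx":0,"ry":0,"rz":0},{"tx":0,"ty":0,"tz":0,"rx":0,"ry":0,"rz":0},{"tx":0,"ty":0,"tz":0,"rx":0,"ry":0,"rz":0},{"tx":0,"ty":0,"tz":0,"rx":0,"ry":0,"rz":0},{"tx":0,"ty":0,"tz":0,"rx":0,"ry":0,"rz":0},{"tx":0,"ty":0,"tz":0,"rx":0,"ry":0,"rz":0},{"tx":0,"ty":0,"tz":0,"rx":0,"ry":0,"rz":0},{"tx":0,"ty":0,"tz":0,"rx":0,"ry":0,"rz":0},{"tx":0,"ty":0,"tz":0,"rx":0,"ry":0,"rz":0}], jaw=1)

```text
clock: 30.75
position: [451.1, 119.1, -14.8]
tool_rot: [0.166, 0.986, 0.0, 0.0]
contact_force: [0.1, 0.1, -0.1]
opening: 33.9
gripper_force: 30.0
```

Request:
servo_tool(steps=[{"tx":0,"ty":0,"tz":-3,"rx":0,"ry":0,"rz":0},{"tx":0,"ty":0,"tz":-7,"rx":0,"ry":0,"rz":0},{"tx":0,"ty":0,"tz":-12,"rx":0,"ry":0,"rz":0},{"tx":0,"ty":0,"tz":-14,"rx":0,"ry":0,"rz":0},{"tx":0,"ty":0,"tz":-10,"rx":0,"ry":0,"rz":0},{"tx":3,"ty":8,"tz":-4,"rx":0,"ry":0,"rz":0},{"tx":6,"ty":16,"tz":0,"rx":0,"ry":0,"rz":0},{"tx":8,"ty":20,"tz":0,"rx":0,"ry":0,"rz":0},{"tx":8,"ty":20,"tz":0,"rx":0,"ry":0,"rz":0},{"tx":8,"ty":20,"tz":0,"rx":0,"ry":0,"rz":0}])

```text
clock: 31.58
position: [447.1, 210.7, 35.4]
tool_rot: [0.166, 0.986, 0.0, -0.0]
contact_force: [1.0, 0.3, -0.4]
opening: 33.9
gripper_force: 30.0
```

Request:
servo_tool(steps=[{"tx":8,"ty":20,"tz":0,"rx":0,"ry":0,"rz":0},{"tx":8,"ty":20,"tz":0,"rx":0,"ry":0,"rz":0},{"tx":8,"ty":20,"tz":0,"rx":0,"ry":0,"rz":0},{"tx":8,"ty":20,"tz":0,"rx":0,"ry":0,"rz":0},{"tx":7,"ty":19,"tz":0,"rx":0,"ry":0,"rz":0},{"tx":3.2,"ty":11,"tz":0,"rx":0,"ry":0,"rz":0},{"tx":2,"ty":6.6,"tz":0,"rx":0,"ry":0,"rz":0},{"tx":0,"ty":0,"tz":0,"rx":0,"ry":0,"rz":0},{"tx":0,"ty":0,"tz":0,"rx":0,"ry":0,"rz":0},{"tx":0,"ty":0,"tz":0,"rx":0,"ry":0,"rz":0}])

```text
clock: 32.42
position: [443.8, 333.0, 35.1]
tool_rot: [0.166, 0.986, -0.0, -0.0]
contact_force: [0.2, -0.4, -0.7]
opening: 33.8
gripper_force: 30.0
```

Request:
servo_tool(steps=[{"tx":0,"ty":0,"tz":3,"rx":0,"ry":0,"rz":0},{"tx":0,"ty":0,"tz":7,"rx":0,"ry":0,"rz":0},{"tx":0,"ty":0,"tz":8,"rx":0,"ry":0,"rz":0},{"tx":0,"ty":0,"tz":7,"rx":0,"ry":0,"rz":0},{"tx":0,"ty":0,"tz":5,"rx":0,"ry":0,"rz":0},{"tx":0,"ty":0,"tz":0,"rx":0,"ry":0,"rz":0},{"tx":0,"ty":0,"tz":0,"rx":0,"ry":0,"rz":0},{"tx":0,"ty":0,"tz":0,"rx":0,"ry":0,"rz":0},{"tx":0,"ty":0,"tz":0,"rx":0,"ry":0,"rz":0},{"tx":0,"ty":0,"tz":0,"rx":0,"ry":0,"rz":0}])

```text
clock: 33.25
position: [444.1, 334.1, 5.6]
tool_rot: [0.166, 0.986, 0.0, 0.0]
contact_force: [0.3, -0.7, -1.4]
opening: 33.9
gripper_force: 30.0
```

```bash
python3 -c "
from h import *
go((444,333.7),-6.5);print(env.state()['gripper_force'])"
```

```text
pos [444.1 334.1   5.6] t 33.25 yaw 70.9 tool shift [-0.  -0.4 12.1] open 33.9
29.99982293578796
```

Request:
servo_tool(steps=[{"tx":0,"ty":0,"tz":3,"rx":0,"ry":0,"rz":0},{"tx":0,"ty":0,"tz":4,"rx":0,"ry":0,"rz":0},{"tx":0,"ty":0,"tz":3,"rx":0,"ry":0,"rz":0},{"tx":0,"ty":0,"tz":1,"rx":0,"ry":0,"rz":0},{"tx":0,"ty":0,"tz":0.9,"rx":0,"ry":0,"rz":0},{"tx":0,"ty":0,"tz":0,"rx":0,"ry":0,"rz":0},{"tx":0,"ty":0,"tz":0,"rx":0,"ry":0,"rz":0},{"tx":0,"ty":0,"tz":0,"rx":0,"ry":0,"rz":0},{"tx":0,"ty":0,"tz":0,"rx":0,"ry":0,"rz":0},{"tx":0,"ty":0,"tz":0,"rx":0,"ry":0,"rz":0}])

```text
clock: 34.08
position: [443.9, 334.0, -6.7]
tool_rot: [0.166, 0.986, 0.0, 0.0]
contact_force: [0.6, 0.3, -1.1]
opening: 33.7
gripper_force: 30.0
```

Request:
servo_tool(steps=[{"tx":0,"ty":0,"tz":0,"rx":0,"ry":0,"rz":0},{"tx":0,"ty":0,"tz":0,"rx":0,"ry":0,"rz":0},{"tx":0,"ty":0,"tz":0,"rx":0,"ry":0,"rz":0},{"tx":0,"ty":0,"tz":0,"rx":0,"ry":0,"rz":0},{"tx":0,"ty":0,"tz":0,"rx":0,"ry":0,"rz":0},{"tx":0,"ty":0,"tz":0,"rx":0,"ry":0,"rz":0},{"tx":0,"ty":0,"tz":0,"rx":0,"ry":0,"rz":0},{"tx":0,"ty":0,"tz":0,"rx":0,"ry":0,"rz":0},{"tx":0,"ty":0,"tz":0,"rx":0,"ry":0,"rz":0},{"tx":0,"ty":0,"tz":0,"rx":0,"ry":0,"rz":0}], jaw=-0.5)

```text
clock: 34.92
position: [443.9, 333.9, -6.7]
tool_rot: [0.166, 0.986, 0.0, -0.0]
contact_force: [0.4, 0.5, 0.0]
opening: 68.9
gripper_force: 0.0
```

Request:
servo_tool(steps=[{"tx":0,"ty":0,"tz":-4,"rx":0,"ry":0,"rz":0},{"tx":0,"ty":0,"tz":-10,"rx":0,"ry":0,"rz":0},{"tx":0,"ty":0,"tz":-18,"rx":0,"ry":0,"rz":0},{"tx":0,"ty":0,"tz":-20,"rx":0,"ry":0,"rz":0},{"tx":-4,"ty":-12,"tz":-14,"rx":0,"ry":0,"rz":0},{"tx":-9,"ty":-24,"tz":0,"rx":0,"ry":0,"rz":0},{"tx":-12,"ty":-34,"tz":0,"rx":0,"ry":0,"rz":0},{"tx":-12,"ty":-34,"tz":0,"rx":0,"ry":0,"rz":0},{"tx":-12,"ty":-34,"tz":0,"rx":0,"ry":0,"rz":0},{"tx":-12,"ty":-34,"tz":0,"rx":0,"ry":0,"rz":0}], jaw=-0.8)

```text
clock: 35.75
position: [445.2, 150.1, 60.4]
tool_rot: [0.166, 0.986, 0.0, 0.001]
contact_force: [0.5, -0.1, 0.3]
opening: 82.8
gripper_force: 0.0
```

Request:
servo_tool(steps=[{"tx":-12,"ty":-34,"tz":0,"rx":0,"ry":0,"rz":0},{"tx":-12,"ty":-34,"tz":0,"rx":0,"ry":0,"rz":0},{"tx":-12,"ty":-34,"tz":0,"rx":0,"ry":0,"rz":0},{"tx":-9,"ty":-26,"tz":0,"rx":0,"ry":0,"rz":0},{"tx":-5.7,"ty":-15.9,"tz":0,"rx":0,"ry":0,"rz":0},{"tx":0,"ty":0,"tz":0,"rx":0,"ry":0,"rz":0},{"tx":0,"ty":0,"tz":0,"rx":0,"ry":0,"rz":0},{"tx":0,"ty":0,"tz":0,"rx":0,"ry":0,"rz":0},{"tx":0,"ty":0,"tz":0,"rx":0,"ry":0,"rz":0},{"tx":0,"ty":0,"tz":0,"rx":0,"ry":0,"rz":0}])

```text
clock: 36.58
position: [445.9, -0.1, 59.4]
tool_rot: [0.165, 0.986, 0.0, 0.0]
contact_force: [-0.0, -0.0, -0.5]
opening: 82.6
gripper_force: 0.0
```

```bash
python3 - <<'E'
from h import *
go((446.2,-1.1),-22)
# knob check: red ball in both views, vs pad
for n in("top","side"):
    im=env.read_camera(n)[:,:,::-1];cv2.imwrite(f"pics/{n}k.png",im);b=cv2.imread(f"pics/{n}0.png")
    d=(np.abs(cv2.GaussianBlur(im.astype(np.float32)-b,(3,3),0)).sum(2)>30).astype(np.uint8)
    u=proj(n,[444,333.7,25])[0].astype(int);w=np.zeros_like(d);w[u[1]-25:u[1]+25,u[0]-20:u[0]+20]=1
    m=cv2.morphologyEx(d*w,cv2.MORPH_CLOSE,np.ones((3,3)))
    print(n,fit(n,"knob",m.astype(float),444,333.7,8),m.sum())
    # pad from the first picture, disc fit to dark
    k=((b.max(2)<48)&(w>0)).astype(float);print(" pad",fit(n,"pad",k,444,333.7,8),k.sum())
E
```

```text
pos [ 4.459e+02 -1.000e-01  5.940e+01] t 36.5833 yaw 71.0 tool shift [-0.6 -0.9 81.4] open 82.6
top (array([444.7, 336.6]), 18) 301
 pad (array([444.6, 335.3]), 90) 864.0
side (array([463.4, 285.5]), 1616) 2000
 pad (array([444.9, 333.5]), 207) 212.0
```

The knob is within about 1.5 mm of its pad centre. Now the spacer.

Request:
servo_tool(steps=[{"tx":0,"ty":0,"tz":5,"rx":0,"ry":0,"rz":0},{"tx":0,"ty":0,"tz":12,"rx":0,"ry":0,"rz":0},{"tx":0,"ty":0,"tz":15,"rx":0,"ry":0,"rz":0},{"tx":0,"ty":0,"tz":15,"rx":0,"ry":0,"rz":0},{"tx":0,"ty":0,"tz":13,"rx":0,"ry":0,"rz":0},{"tx":0,"ty":0,"tz":10,"rx":0,"ry":0,"rz":0},{"tx":0,"ty":0,"tz":7,"rx":0,"ry":0,"rz":0},{"tx":0,"ty":0,"tz":4,"rx":0,"ry":0,"rz":0},{"tx":0,"ty":0,"tz":0,"rx":0,"ry":0,"rz":0},{"tx":0,"ty":0,"tz":0,"rx":0,"ry":0,"rz":0}])

```text
clock: 37.52
position: [446.0, -1.0, -21.6]
tool_rot: [0.166, 0.986, 0.0, -0.0]
contact_force: [0.2, -0.2, 0.2]
opening: 82.4
gripper_force: 0.0
```

Request:
servo_tool(steps=[{"tx":0,"ty":0,"tz":0,"rx":0,"ry":0,"rz":0},{"tx":0,"ty":0,"tz":0,"rx":0,"ry":0,"rz":0},{"tx":0,"ty":0,"tz":0,"rx":0,"ry":0,"rz":0},{"tx":0,"ty":0,"tz":0,"rx":0,"ry":0,"rz":0},{"tx":0,"ty":0,"tz":0,"rx":0,"ry":0,"rz":0},{"tx":0,"ty":0,"tz":0,"rx":0,"ry":0,"rz":0},{"tx":0,"ty":0,"tz":0,"rx":0,"ry":0,"rz":0},{"tx":0,"ty":0,"tz":0,"rx":0,"ry":0,"rz":0},{"tx":0,"ty":0,"tz":0,"rx":0,"ry":0,"rz":0},{"tx":0,"ty":0,"tz":0,"rx":0,"ry":0,"rz":0}], jaw=1)

```text
clock: 38.35
position: [446.1, -1.1, -21.5]
tool_rot: [0.166, 0.986, 0.0, 0.0]
contact_force: [-0.1, 0.5, 4.5]
opening: 49.6
gripper_force: 30.0
```

Request:
servo_tool(steps=[{"tx":0,"ty":0,"tz":-3,"rx":0,"ry":0,"rz":0},{"tx":0,"ty":0,"tz":-7,"rx":0,"ry":0,"rz":0},{"tx":0,"ty":0,"tz":-12,"rx":0,"ry":0,"rz":0},{"tx":0,"ty":0,"tz":-14,"rx":0,"ry":0,"rz":0},{"tx":0,"ty":0,"tz":-14,"rx":0,"ry":0,"rz":0},{"tx":0,"ty":5,"tz":-10,"rx":0,"ry":0,"rz":0},{"tx":2,"ty":15,"tz":0,"rx":0,"ry":0,"rz":0},{"tx":2,"ty":24,"tz":0,"rx":0,"ry":0,"rz":0},{"tx":2,"ty":28,"tz":0,"rx":0,"ry":0,"rz":0},{"tx":2,"ty":28,"tz":0,"rx":0,"ry":0,"rz":0}])

```text
clock: 39.18
position: [471.1, 96.8, 38.7]
tool_rot: [0.167, 0.986, 0.0, -0.0]
contact_force: [0.2, 0.1, -2.4]
opening: 49.6
gripper_force: 30.0
```

Request:
servo_tool(steps=[{"tx":2,"ty":28,"tz":0,"rx":0,"ry":0,"rz":0},{"tx":2,"ty":28,"tz":0,"rx":0,"ry":0,"rz":0},{"tx":2,"ty":28,"tz":0,"rx":0,"ry":0,"rz":0},{"tx":2,"ty":28,"tz":0,"rx":0,"ry":0,"rz":0},{"tx":2,"ty":28,"tz":0,"rx":0,"ry":0,"rz":0},{"tx":2,"ty":28,"tz":0,"rx":0,"ry":0,"rz":0},{"tx":2,"ty":20,"tz":0,"rx":0,"ry":0,"rz":0},{"tx":1.2,"ty":12.6,"tz":0,"rx":0,"ry":0,"rz":0},{"tx":0,"ty":0,"tz":0,"rx":0,"ry":0,"rz":0},{"tx":0,"ty":0,"tz":0,"rx":0,"ry":0,"rz":0}])

```text
clock: 40.02
position: [521.9, 290.6, 38.1]
tool_rot: [0.165, 0.986, -0.0, -0.0]
contact_force: [0.1, -0.7, -2.8]
opening: 49.2
gripper_force: 30.0
```

Request:
servo_tool(steps=[{"tx":0,"ty":0,"tz":4,"rx":0,"ry":0,"rz":0},{"tx":0,"ty":0,"tz":9,"rx":0,"ry":0,"rz":0},{"tx":0,"ty":0,"tz":11,"rx":0,"ry":0,"rz":0},{"tx":0,"ty":0,"tz":10,"rx":0,"ry":0,"rz":0},{"tx":0,"ty":0,"tz":6,"rx":0,"ry":0,"rz":0},{"tx":0,"ty":0,"tz":0,"rx":0,"ry":0,"rz":0},{"tx":0,"ty":0,"tz":0,"rx":0,"ry":0,"rz":0},{"tx":0,"ty":0,"tz":0,"rx":0,"ry":0,"rz":0},{"tx":0,"ty":0,"tz":0,"rx":0,"ry":0,"rz":0},{"tx":0,"ty":0,"tz":0,"rx":0,"ry":0,"rz":0}])

```text
clock: 40.85
position: [522.8, 290.6, -1.2]
tool_rot: [0.166, 0.986, 0.0, 0.0]
contact_force: [-0.5, -0.9, -2.2]
opening: 49.3
gripper_force: 30.0
```

```bash
python3 -c "
from h import *
go((522.6,290.4),-13.2);print(env.state()['gripper_force'])"
```

```text
pos [522.8 290.6  -1.2] t 40.85 yaw 70.9 tool shift [ 0.1 -0.3 12. ] open 49.3
29.999630644451827
```

Request:
servo_tool(steps=[{"tx":0,"ty":0,"tz":3,"rx":0,"ry":0,"rz":0},{"tx":0,"ty":0,"tz":4,"rx":0,"ry":0,"rz":0},{"tx":0,"ty":0,"tz":3,"rx":0,"ry":0,"rz":0},{"tx":0,"ty":0,"tz":1,"rx":0,"ry":0,"rz":0},{"tx":0,"ty":0,"tz":0.7,"rx":0,"ry":0,"rz":0},{"tx":0,"ty":0,"tz":0,"rx":0,"ry":0,"rz":0},{"tx":0,"ty":0,"tz":0,"rx":0,"ry":0,"rz":0},{"tx":0,"ty":0,"tz":0,"rx":0,"ry":0,"rz":0},{"tx":0,"ty":0,"tz":0,"rx":0,"ry":0,"rz":0},{"tx":0,"ty":0,"tz":0,"rx":0,"ry":0,"rz":0}])

```text
clock: 41.68
position: [522.6, 290.5, -13.4]
tool_rot: [0.166, 0.986, 0.0, 0.0]
contact_force: [-0.1, 0.1, -2.0]
opening: 49.5
gripper_force: 30.0
```

Request:
servo_tool(steps=[{"tx":0,"ty":0,"tz":0,"rx":0,"ry":0,"rz":0},{"tx":0,"ty":0,"tz":0,"rx":0,"ry":0,"rz":0},{"tx":0,"ty":0,"tz":0,"rx":0,"ry":0,"rz":0},{"tx":0,"ty":0,"tz":0,"rx":0,"ry":0,"rz":0},{"tx":0,"ty":0,"tz":0,"rx":0,"ry":0,"rz":0},{"tx":0,"ty":0,"tz":0,"rx":0,"ry":0,"rz":0},{"tx":0,"ty":0,"tz":0,"rx":0,"ry":0,"rz":0},{"tx":0,"ty":0,"tz":0,"rx":0,"ry":0,"rz":0},{"tx":0,"ty":0,"tz":0,"rx":0,"ry":0,"rz":0},{"tx":0,"ty":0,"tz":0,"rx":0,"ry":0,"rz":0}], jaw=-0.25)

```text
clock: 42.52
position: [522.5, 290.5, -13.4]
tool_rot: [0.166, 0.986, 0.0, -0.0]
contact_force: [-0.3, 0.3, -0.1]
opening: 57.3
gripper_force: 0.0
```

Request:
servo_tool(steps=[{"tx":0,"ty":0,"tz":-4,"rx":0,"ry":0,"rz":0},{"tx":0,"ty":0,"tz":-10,"rx":0,"ry":0,"rz":0},{"tx":0,"ty":0,"tz":-18,"rx":0,"ry":0,"rz":0},{"tx":0,"ty":0,"tz":-20,"rx":0,"ry":0,"rz":0},{"tx":-6,"ty":-12,"tz":-14,"rx":0,"ry":0,"rz":0},{"tx":-12,"ty":-25,"tz":0,"rx":0,"ry":0,"rz":0},{"tx":-16,"ty":-33,"tz":0,"rx":0,"ry":0,"rz":0},{"tx":-16,"ty":-33,"tz":0,"rx":0,"ry":0,"rz":0},{"tx":-16,"ty":-33,"tz":0,"rx":0,"ry":0,"rz":0},{"tx":-16,"ty":-33,"tz":0,"rx":0,"ry":0,"rz":0}])

```text
clock: 43.35
position: [544.6, 101.5, 53.6]
tool_rot: [0.166, 0.986, 0.0, 0.001]
contact_force: [0.1, 1.0, 0.2]
opening: 57.5
gripper_force: 0.0
```

Request:
servo_tool(steps=[{"tx":-16,"ty":-33,"tz":0,"rx":0,"ry":0,"rz":0},{"tx":-16,"ty":-33,"tz":0,"rx":0,"ry":0,"rz":0},{"tx":-16,"ty":-33,"tz":0,"rx":0,"ry":0,"rz":0},{"tx":-16,"ty":-33,"tz":0,"rx":0,"ry":0,"rz":0},{"tx":-16,"ty":-33,"tz":0,"rx":0,"ry":0,"rz":0},{"tx":-11,"ty":-22,"tz":0,"rx":0,"ry":0,"rz":-4},{"tx":-5.3,"ty":-10.6,"tz":0,"rx":0,"ry":0,"rz":-5},{"tx":0,"ty":0,"tz":0,"rx":0,"ry":0,"rz":-5},{"tx":0,"ty":0,"tz":0,"rx":0,"ry":0,"rz":-5},{"tx":0,"ty":0,"tz":0,"rx":0,"ry":0,"rz":0}], jaw=-0.5)

```text
clock: 44.18
position: [571.3, -115.6, 53.3]
tool_rot: [0.0, 1.0, -0.0, 0.0]
contact_force: [-0.9, -0.0, -0.6]
opening: 69.0
gripper_force: 0.0
```

```bash
python3 - <<'E'
from h import *
go((571.2,-114.2),-22)
o=[]
for n in("top","side"):
    im=env.read_camera(n)[:,:,::-1];cv2.imwrite(f"pics/{n}s.png",im);b=cv2.imread(f"pics/{n}0.png")
    d=(np.abs(cv2.GaussianBlur(im.astype(np.float32)-b,(3,3),0)).sum(2)>40).astype(np.uint8)
    u=proj(n,[522.6,290.4,18])[0].astype(int);w=np.zeros_like(d);w[u[1]-20:u[1]+20,u[0]-24:u[0]+24]=1
    m=cv2.morphologyEx(d*w,cv2.MORPH_CLOSE,np.ones((5,5)))
    print(n,fit(n,"spacer",m.astype(float),522.6,290.4,8),m.sum())
    c=im[u[1]-35:u[1]+35,u[0]-60:u[0]+40];o.append(cv2.convertScaleAbs(cv2.resize(c,None,fx=4,fy=4,interpolation=cv2.INTER_CUBIC),alpha=2))
cv2.imwrite("pics/c8.png",cv2.hconcat(o))
E
```

```text
pos [ 571.3 -115.6   53.3] t 44.1833 yaw 90.0 tool shift [ 0.1  1.4 75.3] open 69.0
top (array([522.6, 290.5]), 162) 676
side (array([521.9, 290.5]), 562) 973
```

View pics/c8.png

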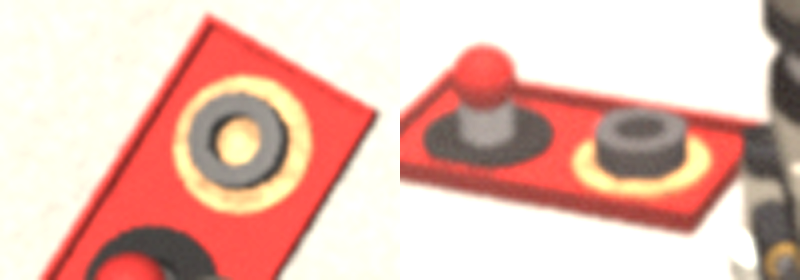

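The spacer lies flat and centred on the cork pad, and the knob stands upright on the rubber. Nut next.

Request:
servo_tool(steps=[{"tx":0,"ty":0,"tz":4,"rx":0,"ry":0,"rz":0},{"tx":0,"ty":0,"tz":10,"rx":0,"ry":0,"rz":0},{"tx":0,"ty":0,"tz":12,"rx":0,"ry":0,"rz":0},{"tx":0,"ty":0,"tz":10,"rx":0,"ry":0,"rz":0},{"tx":0,"ty":0,"tz":4,"rx":0,"ry":0,"rz":0},{"tx":0,"ty":0,"tz":0,"rx":0,"ry":0,"rz":0},{"tx":0,"ty":0,"tz":0,"rx":0,"ry":0,"rz":0},{"tx":0,"ty":0,"tz":0,"rx":0,"ry":0,"rz":0},{"tx":0,"ty":0,"tz":0,"rx":0,"ry":0,"rz":0},{"tx":0,"ty":0,"tz":0,"rx":0,"ry":0,"rz":0}])

```text
clock: 45.12
position: [572.0, -114.3, 13.2]
tool_rot: [0.001, 1.0, -0.0, 0.001]
contact_force: [-0.3, -0.3, 0.5]
opening: 68.6
gripper_force: 0.0
```

Request:
servo_tool(steps=[{"tx":0.8,"ty":0,"tz":4,"rx":0,"ry":0,"rz":0},{"tx":0,"ty":0,"tz":8,"rx":0,"ry":0,"rz":0},{"tx":0,"ty":0,"tz":9,"rx":0,"ry":0,"rz":0},{"tx":0,"ty":0,"tz":7,"rx":0,"ry":0,"rz":0},{"tx":0,"ty":0,"tz":5,"rx":0,"ry":0,"rz":0},{"tx":0,"ty":0,"tz":2,"rx":0,"ry":0,"rz":0},{"tx":0,"ty":0,"tz":0,"rx":0,"ry":0,"rz":0},{"tx":0,"ty":0,"tz":0,"rx":0,"ry":0,"rz":0},{"tx":0,"ty":0,"tz":0,"rx":0,"ry":0,"rz":0},{"tx":0,"ty":0,"tz":0,"rx":0,"ry":0,"rz":0}])

```text
clock: 45.95
position: [571.2, -114.2, -22.0]
tool_rot: [0.001, 1.0, -0.0, 0.0]
contact_force: [0.7, 1.2, 0.9]
opening: 68.9
gripper_force: 0.0
```

Request:
servo_tool(steps=[{"tx":0,"ty":0,"tz":0,"rx":0,"ry":0,"rz":0},{"tx":0,"ty":0,"tz":0,"rx":0,"ry":0,"rz":0},{"tx":0,"ty":0,"tz":0,"rx":0,"ry":0,"rz":0},{"tx":0,"ty":0,"tz":0,"rx":0,"ry":0,"rz":0},{"tx":0,"ty":0,"tz":0,"rx":0,"ry":0,"rz":0},{"tx":0,"ty":0,"tz":0,"rx":0,"ry":0,"rz":0},{"tx":0,"ty":0,"tz":0,"rx":0,"ry":0,"rz":0},{"tx":0,"ty":0,"tz":0,"rx":0,"ry":0,"rz":0},{"tx":0,"ty":0,"tz":0,"rx":0,"ry":0,"rz":0},{"tx":0,"ty":0,"tz":0,"rx":0,"ry":0,"rz":0}], jaw=1)

```text
clock: 46.78
position: [570.9, -114.1, -22.4]
tool_rot: [0.001, 1.0, 0.0, 0.0]
contact_force: [-0.4, -0.4, 0.8]
opening: 35.7
gripper_force: 29.9
```

Request:
servo_tool(steps=[{"tx":0,"ty":0,"tz":-3,"rx":0,"ry":0,"rz":0},{"tx":0,"ty":0,"tz":-8,"rx":0,"ry":0,"rz":0},{"tx":0,"ty":0,"tz":-14,"rx":0,"ry":0,"rz":0},{"tx":0,"ty":0,"tz":-16,"rx":0,"ry":0,"rz":0},{"tx":0,"ty":0,"tz":-16,"rx":0,"ry":0,"rz":0},{"tx":1,"ty":6,"tz":-13,"rx":0,"ry":0,"rz":0},{"tx":2,"ty":18,"tz":0,"rx":0,"ry":0,"rz":0},{"tx":4,"ty":30,"tz":0,"rx":0,"ry":0,"rz":0},{"tx":4,"ty":35,"tz":0,"rx":0,"ry":0,"rz":0},{"tx":4,"ty":35,"tz":0,"rx":0,"ry":0,"rz":0}])

```text
clock: 47.62
position: [555.7, 11.1, 48.3]
tool_rot: [0.002, 1.0, 0.0, 0.0]
contact_force: [0.4, 1.1, -1.7]
opening: 35.7
gripper_force: 29.9
```

Request:
servo_tool(steps=[{"tx":4,"ty":35,"tz":0,"rx":0,"ry":0,"rz":0},{"tx":4,"ty":35,"tz":0,"rx":0,"ry":0,"rz":0},{"tx":4,"ty":35,"tz":0,"rx":0,"ry":0,"rz":0},{"tx":4,"ty":35,"tz":0,"rx":0,"ry":0,"rz":0},{"tx":4,"ty":35,"tz":0,"rx":0,"ry":0,"rz":0},{"tx":4,"ty":35,"tz":0,"rx":0,"ry":0,"rz":0},{"tx":4,"ty":35,"tz":0,"rx":0,"ry":0,"rz":0},{"tx":4,"ty":22,"tz":0,"rx":0,"ry":0,"rz":0},{"tx":1.6,"ty":13.7,"tz":0,"rx":0,"ry":0,"rz":0},{"tx":0,"ty":0,"tz":0,"rx":0,"ry":0,"rz":0}])

```text
clock: 48.45
position: [522.3, 293.4, 48.0]
tool_rot: [-0.001, 1.0, 0.0, 0.0]
contact_force: [-0.5, -1.6, -0.4]
opening: 35.8
gripper_force: 29.9
```

Request:
servo_tool(steps=[{"tx":0,"ty":0,"tz":4,"rx":0,"ry":0,"rz":0},{"tx":0,"ty":0,"tz":8,"rx":0,"ry":0,"rz":0},{"tx":0,"ty":0,"tz":9,"rx":0,"ry":0,"rz":0},{"tx":0,"ty":0,"tz":7,"rx":0,"ry":0,"rz":0},{"tx":0,"ty":0,"tz":4,"rx":0,"ry":0,"rz":0},{"tx":0,"ty":0,"tz":0,"rx":0,"ry":0,"rz":0},{"tx":0,"ty":0,"tz":0,"rx":0,"ry":0,"rz":0},{"tx":0,"ty":0,"tz":0,"rx":0,"ry":0,"rz":0},{"tx":0,"ty":0,"tz":0,"rx":0,"ry":0,"rz":0},{"tx":0,"ty":0,"tz":0,"rx":0,"ry":0,"rz":0}])

```text
clock: 49.28
position: [523.4, 290.8, 16.1]
tool_rot: [0.001, 1.0, 0.0, 0.0]
contact_force: [0.6, -0.4, -0.4]
opening: 35.5
gripper_force: 29.9
```

```bash
python3 -c "
from h import *
go((522.5,290.5),6.2);print(env.state()['gripper_force'])"
```

```text
pos [523.4 290.8  16.1] t 49.2833 yaw 89.9 tool shift [ 0.9 -0.3  9.8] open 35.5
29.86065924167633
```

Request:
servo_tool(steps=[{"tx":0.9,"ty":-0.3,"tz":2,"rx":0,"ry":0,"rz":0},{"tx":0,"ty":0,"tz":3,"rx":0,"ry":0,"rz":0},{"tx":0,"ty":0,"tz":2.5,"rx":0,"ry":0,"rz":0},{"tx":0,"ty":0,"tz":1.5,"rx":0,"ry":0,"rz":0},{"tx":0,"ty":0,"tz":0.9,"rx":0,"ry":0,"rz":0},{"tx":0,"ty":0,"tz":0,"rx":0,"ry":0,"rz":0},{"tx":0,"ty":0,"tz":0,"rx":0,"ry":0,"rz":0},{"tx":0,"ty":0,"tz":0,"rx":0,"ry":0,"rz":0},{"tx":0,"ty":0,"tz":0,"rx":0,"ry":0,"rz":0},{"tx":0,"ty":0,"tz":0,"rx":0,"ry":0,"rz":0}])

```text
clock: 50.12
position: [522.3, 290.4, 5.7]
tool_rot: [0.001, 1.0, 0.0, 0.0]
contact_force: [-0.5, 0.4, -0.6]
opening: 35.7
gripper_force: 29.9
```

Request:
servo_tool(steps=[{"tx":0,"ty":0,"tz":0,"rx":0,"ry":0,"rz":0},{"tx":0,"ty":0,"tz":0,"rx":0,"ry":0,"rz":0},{"tx":0,"ty":0,"tz":0,"rx":0,"ry":0,"rz":0},{"tx":0,"ty":0,"tz":0,"rx":0,"ry":0,"rz":0},{"tx":0,"ty":0,"tz":0,"rx":0,"ry":0,"rz":0},{"tx":0,"ty":0,"tz":0,"rx":0,"ry":0,"rz":0},{"tx":0,"ty":0,"tz":0,"rx":0,"ry":0,"rz":0},{"tx":0,"ty":0,"tz":0,"rx":0,"ry":0,"rz":0},{"tx":0,"ty":0,"tz":0,"rx":0,"ry":0,"rz":0},{"tx":0,"ty":0,"tz":0,"rx":0,"ry":0,"rz":0}], jaw=-0.3)

```text
clock: 50.95
position: [522.2, 290.3, 5.7]
tool_rot: [0.001, 1.0, 0.0, 0.0]
contact_force: [-0.2, 0.4, -0.1]
opening: 59.9
gripper_force: 0.0
```

Request:
servo_tool(steps=[{"tx":0,"ty":0,"tz":-4,"rx":0,"ry":0,"rz":0},{"tx":0,"ty":0,"tz":-10,"rx":0,"ry":0,"rz":0},{"tx":0,"ty":0,"tz":-18,"rx":0,"ry":0,"rz":0},{"tx":0,"ty":0,"tz":-20,"rx":0,"ry":0,"rz":0},{"tx":5,"ty":-15,"tz":-18,"rx":0,"ry":0,"rz":0},{"tx":10,"ty":-33,"tz":0,"rx":0,"ry":0,"rz":0},{"tx":10,"ty":-38,"tz":0,"rx":0,"ry":0,"rz":0},{"tx":10,"ty":-38,"tz":0,"rx":0,"ry":0,"rz":0},{"tx":10,"ty":-38,"tz":0,"rx":0,"ry":0,"rz":0},{"tx":10,"ty":-38,"tz":0,"rx":0,"ry":0,"rz":0}])

```text
clock: 51.78
position: [466.4, 89.1, 76.8]
tool_rot: [0.001, 1.0, 0.0, 0.001]
contact_force: [0.7, -1.3, 0.6]
opening: 60.0
gripper_force: 0.0
```

Request:
servo_tool(steps=[{"tx":4,"ty":-38,"tz":0,"rx":0,"ry":0,"rz":0},{"tx":4,"ty":-38,"tz":0,"rx":0,"ry":0,"rz":0},{"tx":4,"ty":-38,"tz":0,"rx":0,"ry":0,"rz":0},{"tx":4,"ty":-30,"tz":0,"rx":0,"ry":0,"rz":0},{"tx":2,"ty":-15,"tz":0,"rx":0,"ry":0,"rz":0},{"tx":0,"ty":0,"tz":0,"rx":0,"ry":0,"rz":0},{"tx":0,"ty":0,"tz":0,"rx":0,"ry":0,"rz":0},{"tx":0,"ty":0,"tz":0,"rx":0,"ry":0,"rz":0},{"tx":0,"ty":0,"tz":0,"rx":0,"ry":0,"rz":0},{"tx":0,"ty":0,"tz":0,"rx":0,"ry":0,"rz":0}])

```text
clock: 52.62
position: [448.6, -67.4, 75.8]
tool_rot: [0.0, 1.0, 0.0, 0.0]
contact_force: [0.0, -0.2, 0.0]
opening: 59.3
gripper_force: 0.0
```

```bash
python3 - <<'E'
from h import *
o=[]
for n in("top","side"):
    im=env.read_camera(n)[:,:,::-1]
    u=proj(n,[500,305,20])[0].astype(int)
    c=im[u[1]-42:u[1]+42,u[0]-50:u[0]+50];o.append(cv2.convertScaleAbs(cv2.resize(c,None,fx=4,fy=4,interpolation=cv2.INTER_CUBIC),alpha=1.6))
a=cv2.hconcat(o)
t=cv2.imread("pics/top0.png")
im=env.read_camera("top")[:,:,::-1];c=cv2.resize(im[140:345,230:540],None,fx=1.15,fy=1.15)
c=cv2.copyMakeBorder(c,0,0,0,800-c.shape[1],0)
cv2.imwrite("pics/c9.png",cv2.vconcat([a,c]))
E
```

```text
(no output)
```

View pics/c9.png

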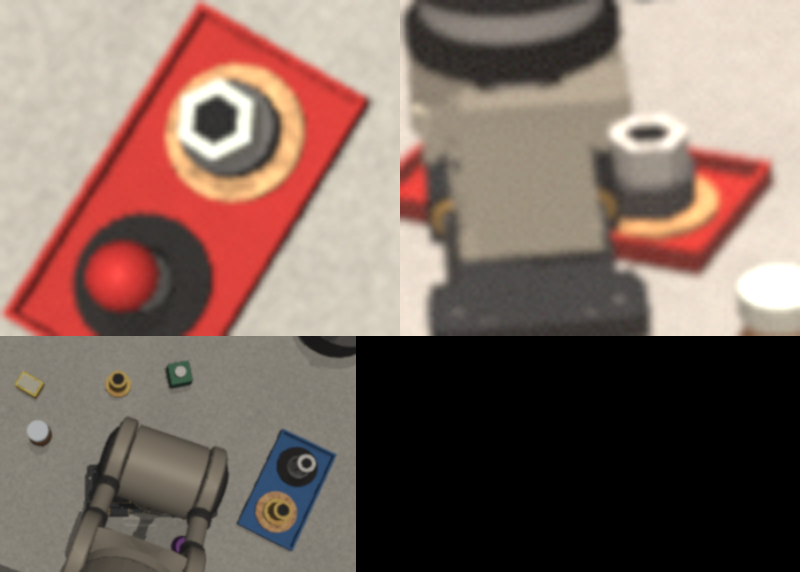

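```bash
python3 - <<'E'
from h import *
for n in("top","side"):
    u=proj(n,[500,305,20])[0].astype(int)
    off=0 if n=="top" else 400
    print(n,((proj(n,[[522.6,290.5,8],[522.6,290.5,28],[522.6,290.5,48]])-u+[50,42])*4+[off,0]).round(1).tolist())
# pixel centroid of bright nut top (incl. hole) in top view; spacer top from earlier picture
im=env.read_camera("top");g=im.min(2)
u=proj("top",[522.6,290.5,48])[0].astype(int);w=np.zeros_like(g);w[u[1]-14:u[1]+14,u[0]-14:u[0]+14]=1
m=((g>105)&(w>0)).astype(np.uint8);c=max(cv2.findContours(m,0,1)[0],key=cv2.contourArea);h=cv2.convexHull(c);M=cv2.moments(h)
print("nut",cv2.contourArea(h),ray("top",(M["m10"]/M["m00"],M["m01"]/M["m00"]),48))
s=cv2.imread("pics/tops.png").max(2);u=proj("top",[522.6,290.5,28])[0].astype(int);w=np.zeros_like(s);w[u[1]-16:u[1]+16,u[0]-16:u[0]+16]=1
b=cv2.imread("pics/top0.png")
m=((s<75)&(w>0)).astype(np.uint8);c=max(cv2.findContours(m,0,1)[0],key=cv2.contourArea);h=cv2.convexHull(c);M=cv2.moments(h)
print("spacer",cv2.contourArea(h),ray("top",(M["m10"]/M["m00"],M["m01"]/M["m00"]),28),ray("top",(M["m10"]/M["m00"],M["m01"]/M["m00"]),18))
E
```

```text
top [[237.3, 132.2], [226.8, 126.3], [216.0, 120.2]]
side [[648.9, 198.2], [647.6, 164.4], [646.2, 130.0]]
nut 277.5 [524.1122169  292.22133831]
spacer 159.0 [514.16148761 278.41399498] [515.58923862 281.13999967]
```

The nut's top centre is at (217,119) against an expected (216,120), so it is centred on the spacer. The knob is upright, the blue kit is in place and the bystanders are untouched. Handing in.

```bash
python3 -c "
from cell import env
print(env.close_job())"
```

```text
the job is handed in; nothing more can be done
None
```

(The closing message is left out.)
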